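Gang carving blanks on a locking pin

TASK

Hook a fingertip behind the tray's far wall and drag it along the bench, without lifting it and with the blanks in it, until its front sits square against the wooden stop strip. Then set all the blanks upright side by side in the channel of the carving jig, holes in line with the end plates, and push the steel-handled pin from the end away from the counter through the end plate, the blanks and the other end plate until its handle meets the plate. Last, swing the counter's lever to its stop and let it spring back; leave the maquette, bottle, wax jar and cork block where they are.

Things in the scene. Friction and masses are not known exactly. Their poses are not given: they have to be found in the camera images.
- stop: fixed dark-wood strip, 20 (x) x 300 (y) x 18 mm high; origin at the centre of its underside, +x (the face the tray comes against, 10 mm from the origin) points away from the robot towards the tray
- tray: open light-wood tray holding the blanks, loose, 0.6 kg empty, 142 (x) x 236 (y) mm outside, walls 6 mm thick, floor 6 mm thick; near and side walls 39 mm high, far wall (+x side) 52 mm high; origin at the centre of its underside, x pointing to its far wall. Against the stop its origin is 81 mm from the strip's origin along the strip's x
- blank1: wooden blank, one of 3 or 4 alike (some may be absent), 50 (x) x 28 (y) x 44 mm high, about 60 g, with a round hole 20 mm across right through it along its y axis, in the middle of the 50 x 44 mm face (22 mm up); origin at the centre of its underside, z up; at first it stands on the tray's floor with its y roughly along the tray's y
- blank2: wooden blank, one of 3 or 4 alike (some may be absent), 50 (x) x 28 (y) x 44 mm high, about 60 g, with a round hole 20 mm across right through it along its y axis, in the middle of the 50 x 44 mm face (22 mm up); origin at the centre of its underside, z up; at first it stands on the tray's floor with its y roughly along the tray's y
- blank3: wooden blank, one of 3 or 4 alike (some may be absent), 50 (x) x 28 (y) x 44 mm high, about 60 g, with a round hole 20 mm across right through it along its y axis, in the middle of the 50 x 44 mm face (22 mm up); origin at the centre of its underside, z up; at first it stands on the tray's floor with its y roughly along the tray's y
- blank4: wooden blank, one of 3 or 4 alike (some may be absent), 50 (x) x 28 (y) x 44 mm high, about 60 g, with a round hole 20 mm across right through it along its y axis, in the middle of the 50 x 44 mm face (22 mm up); origin at the centre of its underside, z up; at first it stands on the tray's floor with its y roughly along the tray's y
- jig: fixed carving jig; base 84 mm wide (x), y from -162 to 78 mm, its top (channel floor) 45 mm above the bench; origin on the bench under the channel's centre. The channel runs along y from -66 to 66 mm, between two rails 14 mm high, 57 mm apart at the floor (for a blank's 50 mm side), sloped back to 67 mm on top, and two end plates; room for four blanks. Counter (56 x 56 x 12 mm) at the -y end
- near_hole (a point): centre of the outer mouth of the 16 mm hole in the +y end plate (away from the counter), at jig x = 0, y = 78 mm, 67 mm above the bench; the plates are 12 mm thick, 84 mm wide, their tops 92 mm above the bench; the pin enters here towards jig -y
- far_hole (a point): centre of the outer mouth of the like hole in the counter-end plate, at jig x = 0, y = -78 mm, 67 mm above the bench
- pin: locking pin, loose, 0.22 kg, lying level on the bench: square steel handle 45 mm long (x), 24 x 24 mm, and a round-nosed aluminium shaft 12 mm in diameter, 172 mm long, on its +x end. Origin at the handle's centre, on the axis; x points to the tip; it balances within the handle. Fully in, the handle's centre is at jig y = 100 mm, the tip at jig y = -94 mm
- pin_tip (a point): tip of the pin's shaft, 194.5 mm from the handle's centre
- lever (a joint): counter lever at the jig's -y end: flat horizontal steel arm on a vertical pivot; 0 at rest with the arm along jig +x, grows as it swings clockwise seen from above (towards jig -y) to its stop at 1.0 rad; a spring returns it (about 2 N at the knob at rest, 5 N at the stop)
- lever_knob (a point): top centre of the upright black knob at the end of the lever's arm, 14 mm in diameter, 42 mm tall, its top 100 mm above the bench; 80 mm from the pivot axis
- lever_pivot (a point): point on the lever's pivot axis at the height of the knob's top (jig x = 0, y = -130 mm)
- maquette: small turned wooden torso, 64 mm in diameter, 150 mm tall, bystander; origin at the centre of its base
- water: water bottle, 64 mm in diameter, 200 mm tall, bystander; origin at the centre of its base
- wax: jar of wax, 68 mm in diameter, 60 mm tall, bystander; origin at the centre of its base
- cork: cork sanding block 70 (x) x 50 (y) x 30 mm high, bystander; origin at the centre of its underside

How it is judged:
By the outcome, as a careful person would: the job done as asked, in the order asked, and still so for the second after the job is handed in, with the robot touching nothing.
Of blank1, blank2, blank3, blank4 only 3 to 4 are there at a start; the rules pass over those that are not, and their reading is None.
At some moment in a run one of pin may be knocked a few centimetres aside while the robot is not near it.
It also fails if it takes over 210 s, if anything falls off the work surface, if the arm or the gripper's body presses on something with over 40 N, if the wrist force passes 120 N, or if a joint passes its speed limit or range.

ROBOT

A 6-joint arm with a two-finger parallel gripper is mounted at the origin on the work surface. World frame = base frame: x ahead of the robot, y to its left, z up, the work surface at z = 0. Lengths are in mm, angles in degrees, forces in N, time in s.
With the tool pointing down it reaches from about 350 to 875 mm from the base axis. Payload 4.2 kg.
Tool frame: the origin (TCP) lies midway between the tips of the shut fingers; the grasp point (between the pads) lies 19 mm behind it; z points along the fingers, y is the line along which they close (so a half turn about z gives the same grasp; the last joint's range is limited). The gripper opens to 87 mm and grips with 3 to 60 N. Pads are 19 mm wide; open, the fingers measure 117 mm over their backs; the gripper's body (75 mm by 190 mm) begins 51 mm behind the grasp point.
Start: joints at [-49.698, 22.042, 0.453, 0, -68.411, -14.817], TCP at [268.935, -564.157, 222.55] pointing down, gripper open.
Joint ranges: [-179.83, 179.83], [-69.29, 118.12], [-61.27, 80.66], [-181.25, 117.63], [-171.15, -9.14], [-177.46, 177.46]. Speed limits (degrees/s): [159.86, 159.86, 180, 180, 180, 180].

INTERFACE

Orientations are given as a 3x3 rotation matrix whose columns are the frame's x, y, z axes.
In Python, from bench import * gives the robot as it stands.
- The arm moves only by the tool servo_tool, never from a script. Its argument "rows" is one flat list of numbers, 5 for each row, row after row: the opening, from -1 (shut) to 1 (fully open), then the shift along the tool's x, y, z as a fraction of full scale, then the turn about the tool's z as a fraction of full scale. A call has 1 to 8 rows; each row shifts and turns the commanded pose from where the row before left it, along the tool's axes as they then stand; what a row does not reach is not made up. Full scale, the value 1, is 0.15 m for a shift and 1.5 rad for a turn. A row lasts 1/10 s, in which the tool goes at most 50 mm and 8.59 degrees, less where a joint would pass 70% of its speed; a pose out of reach is approached as far as the arm can. A call with a number of a shift or a turn outside -1 to 1 is refused whole. A call with a gripper value outside its range is refused whole. The fingers move at their own pace and stop on an object; "newtons" is the grip in N (left out, the last holds). Time passes only in rows, so rows that do not move let the fingers close. It gives the time, the measured TCP pose, the force, the opening and the grip force at its end, in the units of the state.
- observe(): the state, without advancing time (a new reading comes with each control period).
- read_camera(name): name is "scene" or "side" or "wrist"; returns a dict with "frame" (480x640x3 uint8, red, green, blue), "range_z" (480x640 float32, mm along the optical axis (not along the pixel's ray), 0 where there is no reading), "camera_matrix" (3x3 intrinsics, pixels), "world_to_cam" (4x4, takes a point from world to camera coordinates); the wrist camera has in their place "T_tool_cam" (4x4, takes a point from camera to tool coordinates, whose origin is the TCP and whose axes are the flange's). Camera axes: x right, y down, z forward; pixel columns grow to the right and rows downward; lengths in mm; the calibration is good to about 2 mm. A picture is of the moment at which its call begins: read the wrist's pose just before it.
- finish_job(): hands the job in; it is judged then, once.
The state is a dict: "time": time; "joints": joint angles; "joint_vel": joint speeds; "joint_torque": joint torques, N m; "position": TCP position; "tool_rot": TCP orientation; "ft_force": force on the tool from outside, world axes, zero at the start; "wrist_torque": the same for the moment, N m; "grip_width": finger opening in mm; "grasp_force": force on a finger pad.
Only numpy, scipy, OpenCV 4.12 (cv2) and the standard library are available. Lean on these libraries where they do the work, as an engineer would, in place of code of your own. Each camera call takes 0.05 s, during which the arm holds its last target. There are 200 camera calls.

## Working session

There is one attempt and no reset: what is moved stays moved. The work goes in short steps, Python scripts to look and compute and a tool call to move; the robot and the scene stay as the last step left them, time stands still between calls to the robot, and variables do not carry over. Pictures are saved under pics/ and viewed, at most 14 in all, crops included, and the job is handed in when it is done.

Besides the shell and the picture viewer there is one more tool, called after "Call:" as name(argument=value, ...) on one line, values as JSON. servo_tool: Moves the arm, as the interface text tells. Shift numbers are shares of 0.15 m and turn numbers shares of 1.5 rad, none past 1 either way. Its arguments: {"type":"object","properties":{"rows":{"type":"array"},"newtons":{"type":"number"}},"required":["rows"]}

```bash
ls; mkdir -p pics; cat > h.py <<'E'
from bench import *
import numpy as np, cv2
def cloud(name):
    s=observe(); c=read_camera(name); K=c["camera_matrix"]; z=c["range_z"].astype(float)
    v,u=np.mgrid[0:480,0:640]
    P=np.stack([(u-K[0,2])/K[0,0]*z,(v-K[1,2])/K[1,1]*z,z],-1)
    if name=="wrist":
        T=np.eye(4);T[:3,:3]=s["tool_rot"];T[:3,3]=s["position"];M=T@np.array(c["T_tool_cam"])
    else: M=np.linalg.inv(c["world_to_cam"])
    W=P@M[:3,:3].T+M[:3,3]; W[z<=0]=np.nan
    return c["frame"],W
def save(f,n): cv2.imwrite("pics/"+n+".png",cv2.cvtColor(f,cv2.COLOR_RGB2BGR))
E
python3 - <<'E'
from h import *
s=observe();print({k:np.round(v,3).tolist() for k,v in s.items()})
fs=[]
for n in("scene","side","wrist"):
    f,W=cloud(n);np.save(n+".npy",W);np.save(n+"_f.npy",f);save(f,n+"0")
E
```

```text
pics
{'time': 0.0, 'joints': [-49.697, 22.09, 0.379, -0.033, -68.413, -14.817], 'joint_vel': [-0.013, -0.034, -0.034, 0.06, -0.046, -0.026], 'joint_torque': [-0.0, -39.067, 18.741, 4.22, 0.011, -0.0], 'position': [268.693, -563.594, 221.451], 'tool_rot': [[-0.903, -0.43, -0.001], [-0.43, 0.903, 0.002], [0.0, 0.002, -1.0]], 'ft_force': [0.25, -0.163, -0.412], 'wrist_torque': [-0.001, 0.056, 0.011], 'grasp_force': 0.0, 'grip_width': 86.933}
```

View pics/scene0.png

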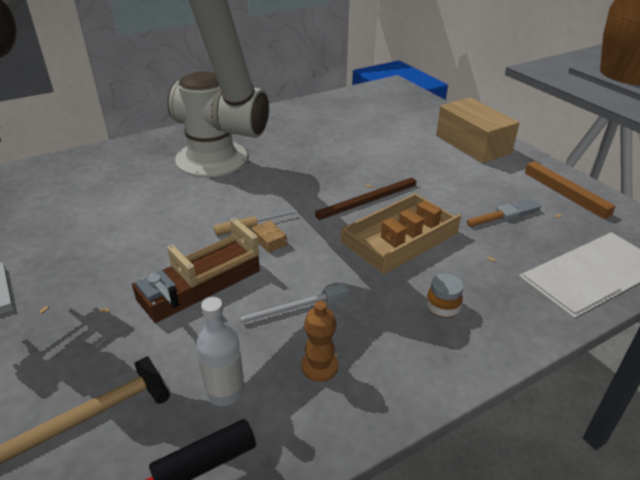

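View pics/side0.png

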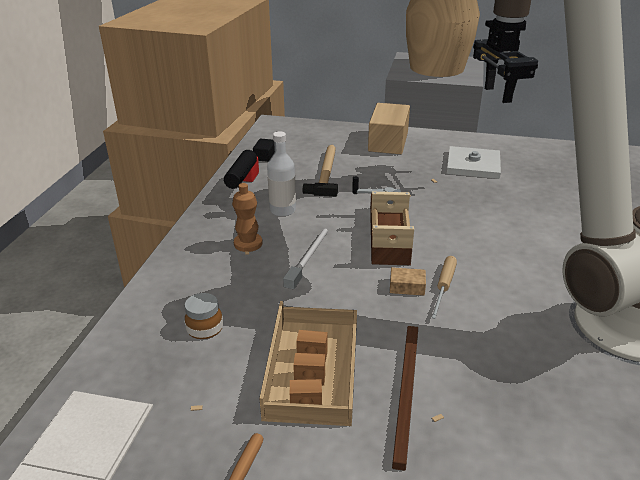

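Scene (640x480): jig about (200,275), with its counter end at (155,290). Tray with three blanks at (400,230), stop strip at (367,198). The pin lies from its handle at (335,290) to its tip at (245,318). In the side view its handle is at (292,277). Next I'll make a top-down map.

```bash
cat > top.py <<'E'
from h import *
def topmap(data,x0,x1,y0,y1,res):
    h=int((x1-x0)/res);w=int((y1-y0)/res)
    Z=np.full((h,w),-1e9);C=np.zeros((h,w,3),np.uint8)
    for f,W in data:
        P=W.reshape(-1,3);c=f.reshape(-1,3)
        ok=np.isfinite(P[:,0])&(P[:,2]<230)&(P[:,2]>-20);P=P[ok];c=c[ok]
        i=((x1-P[:,0])/res).astype(int);j=((y1-P[:,1])/res).astype(int)
        ok=(i>=0)&(i<h)&(j>=0)&(j<w)
        o=np.argsort(P[ok,2]);i=i[ok][o];j=j[ok][o];C[i,j]=c[ok][o];Z[i,j]=P[ok,2][o]
    return C,Z
E
python3 - <<'E'
from top import *
D=[(np.load(n+"_f.npy"),np.load(n+".npy")) for n in("scene","side")]
for f,W in D: print(np.nanmedian(W[...,2]))
C,Z=topmap(D,300,850,-400,400,1)
E=cv2.dilate(C,np.ones((3,3)));C[Z<-100]=E[Z<-100]
save(C,"top0")
# points
S=D[1][1];Sc=D[0][1]
for n,W,pts in(("side",S,[(292,277),(300,262),(322,235),(282,306),(356,310),(262,415),(352,420),(412,330),(400,463),(392,236),(390,203)]),("scene",Sc,[(335,290),(320,298),(250,318),(245,232),(180,263),(170,290),(152,278)])):
    for u,v in pts: print(n,u,v,np.round(W[v,u],1))
E
```

```text
-2.153746565230904
-1.0534144192681651
side 292 277 [650.4  16.8  20.4]
side 300 262 [648.5 -41.7  17. ]
side 322 235 [ 625.9 -154.1   16.1]
side 282 306 [635.9 141.   47.8]
side 356 310 [503.5 113.2  38.6]
side 262 415 [608.4 363.3  13.1]
side 352 420 [ 4.712e+02  3.330e+02 -2.000e-01]
side 412 330 [398.7 117.3  12.8]
side 400 463 [388.2 409.4  16.4]
side 392 236 [ 468.8 -142.6   42. ]
side 390 203 [ 489.5 -270.    49.3]
scene 335 290 [655.1   0.9  21.4]
scene 320 298 [652.7 -31.7  13.5]
scene 250 318 [ 634.4 -172.2   14.3]
scene 245 232 [ 478.9 -106.3   89.2]
scene 180 263 [ 498.6 -250.2   82. ]
scene 170 290 [ 579.  -293.5   96.9]
scene 152 278 [ 497.1 -306.1   67.6]
```

View pics/top0.png

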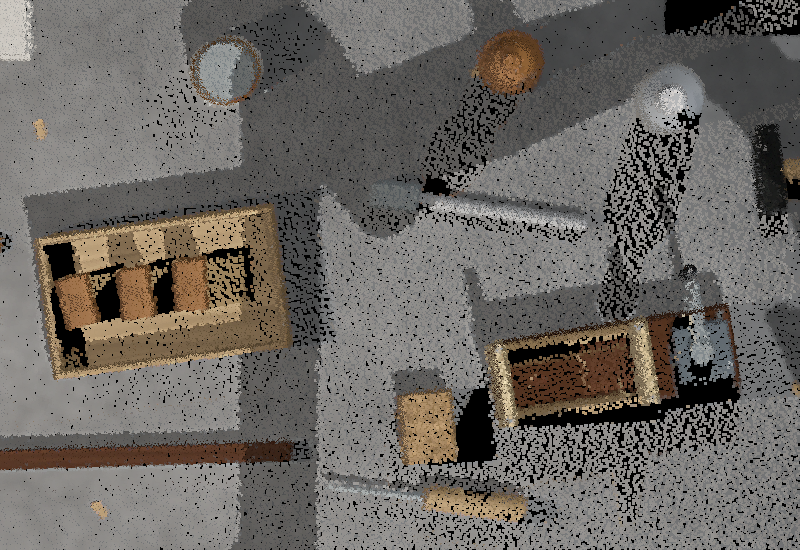

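Top map (x = 850-row, y = 400-col): tray corners at about (38,240), (272,207), (288,347) and (54,378), so its yaw is about +8°. Strip end is at (292,449). Jig plates are at (500,387) and (645,362). Pin handle is at (397,193) and its tip near (587,226). Now the fits and the first move.

```bash
cat >> h.py <<'E'
def rect(P,x0,x1,y0,y1,z0,z1):
    P=P.reshape(-1,3);m=(P[:,0]>x0)&(P[:,0]<x1)&(P[:,1]>y0)&(P[:,1]<y1)&(P[:,2]>z0)&(P[:,2]<z1)
    Q=P[m]; (c,s,a)=cv2.minAreaRect(Q[:,:2].astype(np.float32)); return np.round(c,1),np.round(s,1),round(a,1),len(Q),np.round(np.median(Q[:,2]),1)
def plan(*targets,verbose=True):
    """targets (x,y,z,yaw of tool y axis deg or None, opening); commanded start = measured"""
    s=observe();R=np.array(s["tool_rot"]);p=np.array(s["position"]);print("at",np.round(p,1),"yawY",round(np.degrees(np.arctan2(R[1,1],R[0,1])),1),"w",round(s["grip_width"],1),"F",np.round(s["ft_force"],1),"t",round(s["time"],1),"j",np.round(s["joints"],0))
    for x,y,z,yaw in targets:
        yc=np.degrees(np.arctan2(R[1,1],R[0,1]))
        d=R.T@(np.array([x,y,z])-p); n=int(np.ceil(np.abs(np.linalg.norm(d))/49.5));n=max(n,1)
        t=0
        if yaw is not None:
            t=-np.radians((yaw-yc+90)%180-90)
            a=-t;R=np.array([[np.cos(a),-np.sin(a),0],[np.sin(a),np.cos(a),0],[0,0,1]])@R
        nt=int(np.ceil(abs(t)/0.149))
        print("shift",n,"rows of",np.round(d/n/150,4),"| then turn",nt,"rows of",np.round(t/max(nt,1)/1.5,4)); p=np.array([x,y,z])
E
python3 - <<'E'
from h import *
for n in("scene","side"):
    W=np.load(n+".npy");print(n)
    print("tray",rect(W,470,660,90,380,30,70))
    print("stop",rect(W,370,415,95,430,8,25))
    print("jigbase",rect(W,400,560,-350,-70,37,55))
    print("plates",rect(W,400,560,-130,-80,75,96), rect(W,400,560,-262,-230,75,96))
    print("rails",rect(W,400,560,-235,-120,53,62))
    print("handle",rect(W,600,700,-23,50,8,40))
    print("shaft",rect(W,600,700,-190,-45,5,30))
    for i,(a,b) in enumerate([(300,352),(242,292),(188,235)]): print("blank",i,rect(W,530,600,a,b,44,60))
plan((690,265,150,98),)
E
```

```text
scene
tray (array([558. , 235.5]), array([148.2, 241.2]), 7.8, 2225, np.float64(40.0))
stop (array([397.6, 257.2]), array([ 29. , 301.3]), 2.0, 742, np.float64(14.7))
jigbase (array([ 486.7, -216.7]), array([ 89.4, 240.7]), 8.1, 2784, np.float64(44.1))
plates (array([ 465.6, -104.3]), array([90.2, 15.1]), 9.7, 292, np.float64(88.4)) (array([ 489.9, -246.3]), array([87. , 13.4]), 9.6, 308, np.float64(88.7))
rails (array([ 480.3, -177.8]), array([ 80.4, 128.5]), 9.9, 244, np.float64(54.8))
handle (array([653.9,   1.4]), array([49.2, 28. ]), 82.3, 311, np.float64(20.9))
shaft (array([ 637.8, -116.7]), array([144.1,  14.8]), 81.5, 471, np.float64(13.9))
blank 0 (array([552. , 321.6]), array([47.3, 35.4]), 9.7, 163, np.float64(47.6))
blank 1 (array([556.4, 262. ]), array([54. , 33.6]), 6.4, 191, np.float64(47.9))
blank 2 (array([564.4, 208. ]), array([55.1, 31.6]), 3.8, 201, np.float64(47.7))
side
tray (array([556.9, 237.6]), array([142.2, 241.2]), 7.9, 3669, np.float64(42.5))
stop (array([394.1, 261.2]), array([ 20. , 300.8]), 1.7, 1764, np.float64(16.9))
jigbase (array([ 482.1, -210.8])
[... 176 characters left out ...]
1.3]), 11.1, 314, np.float64(85.8))
rails (array([ 481.7, -202. ]), array([79. , 76.2]), 8.9, 124, np.float64(55.3))
handle (array([652.6,   6.8]), array([50.1, 26. ]), 81.0, 256, np.float64(21.1))
shaft (array([ 634.3, -114.4]), array([139.9,  12. ]), 81.5, 219, np.float64(15.2))
blank 0 (array([550.1, 324.1]), array([44.2, 31.4]), 13.2, 429, np.float64(48.9))
blank 1 (array([555.9, 264.2]), array([50.4, 34.3]), 6.5, 434, np.float64(48.8))
blank 2 (array([564.3, 211. ]), array([50.9, 32.6]), 6.5, 390, np.float64(48.7))
at [ 268.7 -563.8  221.7] yawY 115.5 w 86.7 F [ 0.2 -0.6  0.8] t 0.1 j [-50.  22.   0.  -0. -68. -15.]
shift 19 rows of [-0.2585  0.1989  0.0255] | then turn 3 rows of 0.0678
```

Call:
servo_tool(rows=[0,-0.246,0.1993,0.032,0,0,-0.246,0.1993,0.032,0,0,-0.246,0.1993,0.032,0,0,-0.246,0.1993,0.032,0,0,-0.246,0.1993,0.032,0,0,-0.246,0.1993,0.032,0,0,-0.246,0.1993,0.032,0,0,-0.246,0.1993,0.032,0])

```text
time: 0.95
position: [432.8, -219.4, 184.0]
tool_rot: [[-0.903, -0.43, 0.0], [-0.43, 0.903, 0.0], [-0.0, -0.0, -1.0]]
ft_force: [1.5, 0.3, -0.6]
grip_width: 44.4
grasp_force: 0.0
```

Call:
servo_tool(rows=[0,-0.246,0.1993,0.032,0,0,-0.246,0.1993,0.032,0,0,-0.246,0.1993,0.032,0,0,-0.246,0.1993,0.032,0,0,-0.246,0.1993,0.032,0,0,-0.246,0.1993,0.032,0,0,-0.246,0.1993,0.032,0,0,-0.246,0.1993,0.032,0])

```text
time: 1.75
position: [596.4, 123.6, 145.3]
tool_rot: [[-0.903, -0.431, -0.0], [-0.431, 0.903, -0.0], [0.0, 0.0, -1.0]]
ft_force: [-0.1, -0.1, 0.2]
grip_width: 43.4
grasp_force: 0.0
```

Call:
servo_tool(rows=[0,-0.246,0.1993,0.032,0,0,-0.246,0.1993,0.032,0,0,-0.246,0.1993,0.032,0,0,0,0,0,0.0678,0,0,0,0,0.0678,0,0,0,0,0.0678,0,0,0,0,0,0,0,0,0,0])

```text
time: 2.55
position: [657.2, 250.1, 131.0]
tool_rot: [[-0.99, -0.141, -0.001], [-0.141, 0.99, -0.0], [0.001, -0.0, -1.0]]
ft_force: [-0.0, 0.7, -0.3]
grip_width: 43.7
grasp_force: 0.0
```

```bash
python3 - <<'E'
from h import *
f,W=cloud("wrist");save(f,"w1")
print("far wall",rect(W,590,660,100,370,46,60));print("pts z hist",np.nanpercentile(W[...,2],[5,50,95]))
plan((657.5,250.4,20,97.9),(637,247.5,20,97.9))
E
```

```text
far wall (array([623.5, 246.7]), array([  6.5, 236. ]), 8.0, 3749, np.float64(50.9))
pts z hist [ -1.64052017   5.92699524 243.02409444]
at [657.3 250.1 131.2] yawY 98.1 w 43.5 F [-0.3  0.4 -0.5] t 2.6 j [  34.   33.    6.   -0.  -63. -116.]
shift 3 rows of [-0.0006  0.0006  0.2471] | then turn 1 rows of 0.0023
shift 1 rows of [ 0.138  -0.0004  0.    ] | then turn 0 rows of -0.0
```

View pics/w1.png

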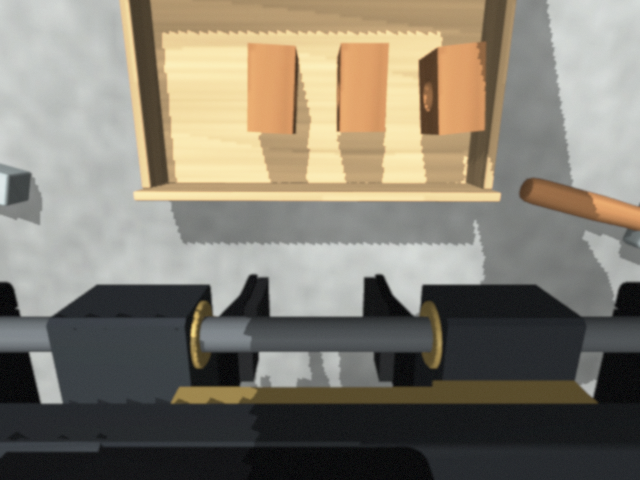

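Wrist view: the tray's far wall runs (135,195)-(500,195), with three blanks at (272,88), (363,88) and (460,88). The fingers are clear of the wall on the outside. Lowering now, then dragging.

Call:
servo_tool(rows=[0,0,0,0.25,0,0,0,0,0.25,0,0,0,0,0.25,0,0,0.04,0,0,0,0,0.04,0,0,0,0,0.02,0,0,0,0,0.02,0,0,0,0,0,0,0,0])

```text
time: 3.4
position: [640.1, 248.4, 21.2]
tool_rot: [[-0.99, -0.14, 0.003], [-0.14, 0.99, 0.002], [-0.003, 0.001, -1.0]]
ft_force: [0.1, 0.1, -0.4]
grip_width: 43.3
grasp_force: 0.0
```

Call:
servo_tool(rows=[0,0.03,0,0,0.006,0,0.03,0,0,0.006,0,0.03,0,0,0.006,0,0.03,0,0,0.006,0,0.03,0,0,0.006,0,0.03,0,0,0.006,0,0.03,0,0,0.006,0,0.03,0,0,0.006])

```text
time: 4.2
position: [606.3, 244.7, 20.7]
tool_rot: [[-0.998, -0.068, 0.006], [-0.068, 0.998, 0.002], [-0.006, 0.002, -1.0]]
ft_force: [5.6, -0.1, 2.6]
grip_width: 43.6
grasp_force: 2.7
```

Call:
servo_tool(rows=[0,0.03,0,0,0.006,0,0.03,0,0,0.006,0,0.03,0,0,0.006,0,0.03,0,0,0.005,0,0.03,0,0,0,0,0.03,0,0,0,0,0.03,0,0,0,0,0,0,0,0])

```text
time: 5.0
position: [574.0, 243.6, 20.5]
tool_rot: [[-0.999, -0.034, 0.005], [-0.034, 0.999, 0.003], [-0.005, 0.002, -1.0]]
ft_force: [4.1, -0.3, 2.7]
grip_width: 43.7
grasp_force: 2.0
```

```bash
python3 - <<'E'
from h import *
f,W=cloud("wrist")
plan()
print("far wall",rect(W,530,630,70,390,46,60));
W=cloud("side")[1];print("stop",rect(W,370,415,95,430,8,25)); 
E
```

```text
at [573.9 243.5  20.3] yawY 91.9 w 43.5 F [3.4 0.6 2.5] t 5.0 j [  38.   33.  -13.    0.  -43. -126.]
far wall (array([569.1, 244.4]), array([ 27.7, 232.8]), 2.0, 7489, np.float64(50.9))
stop (array([394.1, 260.2]), array([ 20. , 302.5]), 1.7, 1765, np.float64(17.0))
```

Call:
servo_tool(rows=[0,0.02,0,0,0,0,0.02,0,0,0,0,0.02,0,0,0,0,0.02,0,0,0,0,0.01,0,0,0,0,0,0,0,0])

```text
time: 5.7
position: [560.7, 242.9, 20.1]
tool_rot: [[-0.999, -0.034, 0.004], [-0.034, 0.999, 0.002], [-0.004, 0.002, -1.0]]
ft_force: [5.4, -0.2, 3.8]
grip_width: 43.4
grasp_force: 2.7
```

Call:
servo_tool(rows=[0,0.01,0,0,0,0,0.01,0,0,0,0,0,0,0,0])

```text
time: 6.0
position: [558.1, 242.8, 20.1]
tool_rot: [[-0.999, -0.034, 0.005], [-0.034, 0.999, 0.002], [-0.005, 0.002, -1.0]]
ft_force: [6.0, 0.4, 3.5]
grip_width: 43.5
grasp_force: 3.1
```

Call:
servo_tool(rows=[0,0.01,0,0,0,0,0.01,0,0,0,0,0,0,0,0])

```text
time: 6.3
position: [557.9, 242.7, 20.4]
tool_rot: [[-0.999, -0.033, 0.01], [-0.033, 0.999, 0.004], [-0.01, 0.003, -1.0]]
ft_force: [14.6, -2.8, -0.3]
grip_width: 43.5
grasp_force: 7.2
```

Call:
servo_tool(rows=[0,0.01,0,0,0,0,0.01,0,0,0,0,0,0,0,0])

```text
time: 6.6
position: [557.7, 242.8, 21.5]
tool_rot: [[-0.999, -0.034, 0.015], [-0.034, 0.999, 0.005], [-0.015, 0.005, -1.0]]
ft_force: [19.4, -6.0, -0.3]
grip_width: 43.4
grasp_force: 10.1
```

Call:
servo_tool(rows=[0,-0.06,0,0,0,0,-0.1,0,0,0,0,-0.1,0,-0.2,0,0,0,0,-0.3,0,1,0,0,-0.3,0,1,0,0,-0.3,0,1,0,0,0,0,1,0,0,0,0])

```text
time: 7.4
position: [587.4, 242.7, 183.7]
tool_rot: [[-0.999, -0.033, -0.003], [-0.033, 0.999, 0.0], [0.003, 0.0, -1.0]]
ft_force: [0.1, -0.4, 0.1]
grip_width: 67.7
grasp_force: 0.0
```

```bash
python3 - <<'E'
from h import *
plan()
f,W=cloud("wrist");save(f,"w2");np.save("w2.npy",W)
print("far wall",rect(W,530,560,70,390,46,60),"tray",rect(W,390,560,70,390,33,60));
print("stop",rect(W,370,415,95,430,12,22))
for n in("side","scene"):
    A=cloud(n)[1];print("tray",n,rect(A,380,560,70,390,33,60))
    for a,b in((300,362),(242,296),(185,236)): print("blank",rect(A,440,525,a,b,45,60))
for a,b in((300,362),(242,296),(185,236)): print("blank w",rect(W,440,525,a,b,45,60))
E
```

```text
at [587.4 242.7 183.7] yawY 91.9 w 67.7 F [ 0.1 -0.4  0.1] t 7.4 j [  37.   25.   -1.   -0.  -64. -125.]
far wall (array([542.9, 242.7]), array([  6.2, 235.3]), 2.0, 2690, np.float64(51.0)) tray (array([483.9, 240.8]), array([124.7, 236.7]), 1.9, 15353, np.float64(48.9))
stop (array([413.5, 350.6]), array([2.8, 1. ]), 4.7, 18, np.float64(15.9))
tray side (array([476. , 240.3]), array([142.3, 242.8]), 1.8, 3514, np.float64(45.4))
blank (array([476.2, 327.2]), array([49.7, 33.4]), 11.4, 503, np.float64(49.0))
blank (array([477.6, 268.7]), array([50.3, 32.4]), 0.7, 447, np.float64(48.8))
blank (array([480.2, 211.9]), array([33.6, 50.1]), 89.9, 394, np.float64(48.7))
tray scene (array([477.2, 238.6]), array([148.6, 240.3]), 1.7, 1786, np.float64(42.7))
blank (array([477.6, 325.5]), array([53.7, 32.1]), 7.8, 151, np.float64(47.7))
blank (array([479. , 266.7]), array([54.5, 31.4]), 1.8, 158, np.float64(47.7))
blank (array([482.7, 209.8]), array([53.1, 33.2]), 2.2, 169, np.float64(47.8))
blank w (array([475.4, 327.1]), array([50. , 28.8]), 8.2, 2934, np.float64(49.2))
blank w (array([476.9, 268.3]), array([50.3, 28.2]), 2.2, 2862, np.float64(49.2))
blank w (array([479.7, 212.5]), array([28.1, 50.2]), 89.1, 2873, np.float64(49.2))
```

View pics/w2.png

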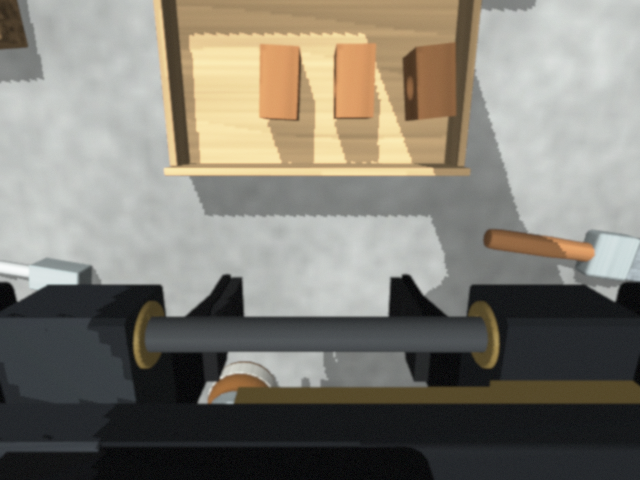

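Tray is square to the strip (yaw 2.0° against 1.9°). The three blanks sit at about (278,82), (355,82) and (432,82) px. I'll grip each by its 50 mm side.

Call:
servo_tool(rows=[0.6,0.2424,0.1956,0,0,0.6,0.2424,0.1956,0,0,0.6,0.2424,0.1956,0,0,0.6,0,0,0,-0.0934,0.6,0,0,0,-0.0934,0.6,0,0,0,-0.0934,0.6,0,0,0,-0.0934,0.6,0,0,0,-0.0934])

```text
time: 8.35
position: [475.8, 326.5, 181.7]
tool_rot: [[-0.739, -0.674, -0.004], [-0.674, 0.739, -0.004], [0.005, -0.0, -1.0]]
ft_force: [0.1, 0.4, -0.8]
grip_width: 69.8
grasp_force: 0.0
```

Call:
servo_tool(rows=[0.6,0,0,0,-0.0934,0.6,0,0,0,-0.0934,0.6,0,0,0,-0.0934,0.6,0,0,0,-0.0934,0.6,0,0,0,-0.0934,0.6,0,0,0,-0.0934,0.6,0,0,0,-0.0934,0.6,0,0,0.2,0])

```text
time: 9.15
position: [478.3, 328.6, 155.6]
tool_rot: [[0.146, -0.989, 0.004], [-0.989, -0.146, 0.003], [-0.003, -0.005, -1.0]]
ft_force: [0.7, 1.0, -0.1]
grip_width: 69.2
grasp_force: 0.0
```

Call:
servo_tool(rows=[0.6,0,0,0,0])

```text
time: 9.25
position: [473.9, 324.7, 148.5]
tool_rot: [[0.142, -0.99, -0.009], [-0.99, -0.142, -0.008], [0.007, 0.01, -1.0]]
ft_force: [-0.5, 0.5, 0.1]
grip_width: 69.4
grasp_force: 0.0
```

```bash
python3 - <<'E'
from h import *
plan((475.4,327.1,25,8.2))
W=cloud("wrist")[1]
for a,b in((300,362),(242,296),(185,236)): print("blank w",rect(W,440,525,a,b,45,60))
E
```

```text
at [473.9 324.7 148.5] yawY -171.9 w 69.4 F [-0.5  0.5  0.1] t 9.2 j [ 51.  21. -12.  -0. -57. -42.]
shift 3 rows of [-0.0067 -0.007   0.2744] | then turn 1 rows of -0.0007
blank w (array([475.8, 327.4]), array([50.1, 28.8]), 8.1, 2726, np.float64(49.1))
blank w (array([477.4, 268.5]), array([50.1, 28. ]), 2.2, 3119, np.float64(49.1))
blank w (array([480.1, 212.7]), array([28.4, 50.1]), 88.9, 3774, np.float64(49.2))
```

Call:
servo_tool(rows=[0.6,0,0,0,0,0.6,0,0,0.2,0,0.6,0,0,0.2,0,0.6,0,0,0.2,0,0.6,0,0,0.15,0,0.6,0,0,0.073,0,0.6,0,0,0,0,0.6,0,0,0,0])

```text
time: 10.1
position: [477.7, 328.2, 31.6]
tool_rot: [[0.144, -0.99, 0.002], [-0.99, -0.144, 0.001], [-0.001, -0.002, -1.0]]
ft_force: [-0.3, 0.6, -0.2]
grip_width: 69.5
grasp_force: 0.0
```

Call:
servo_tool(rows=[-1,0,0,0,0,-1,0,0,0,0,-1,0,0,0,0,-1,0,0,0,0,-1,0,0,0,0], newtons=15)

```text
time: 10.6
position: [477.1, 327.5, 31.1]
tool_rot: [[0.143, -0.99, 0.001], [-0.99, -0.143, 0.001], [-0.0, -0.001, -1.0]]
ft_force: [-1.4, -0.4, 3.7]
grip_width: 50.1
grasp_force: 15.0
```

Call:
servo_tool(rows=[-1,0,0,-0.1,0,-1,0,0,-0.2,0,-1,0,0,-0.3,0,-1,0,0,-0.3,0,-1,0,0,0,0])

```text
time: 11.1
position: [480.1, 330.1, 172.6]
tool_rot: [[0.145, -0.989, 0.011], [-0.989, -0.144, 0.01], [-0.008, -0.012, -1.0]]
ft_force: [0.9, -0.1, -0.4]
grip_width: 50.0
grasp_force: 15.0
```

```bash
python3 - <<'E'
from h import *
plan((480,-155,165,9.4))
E
```

```text
at [480.1 330.1 172.6] yawY -171.7 w 50.0 F [ 0.9 -0.1 -0.4] t 11.1 j [ 51.  20. -11.   0. -59. -42.]
shift 10 rows of [0.32   0.0469 0.002 ] | then turn 1 rows of -0.0127
```

Call:
servo_tool(rows=[-1,0.32,0.0469,0,0,-1,0.32,0.0469,0,0,-1,0.32,0.0469,0,0,-1,0.32,0.0469,0,0,-1,0.32,0.0469,0,0,-1,0.32,0.0469,0,0,-1,0.32,0.0469,0,0,-1,0.32,0.0469,0,0])

```text
time: 11.9
position: [475.4, -62.6, 165.0]
tool_rot: [[0.143, -0.99, -0.0], [-0.99, -0.143, 0.0], [-0.0, 0.0, -1.0]]
ft_force: [1.5, 0.7, -0.7]
grip_width: 49.4
grasp_force: 15.0
```

Call:
servo_tool(rows=[-1,0.32,0.0469,0,0,-1,0.2,0.0469,0,0,-1,0.1,0,0,-0.0127,-1,0,0,0,0,-1,0,0,0,0,-1,0,0,0,0])

```text
time: 12.5
position: [475.4, -154.1, 165.1]
tool_rot: [[0.163, -0.987, -0.001], [-0.987, -0.163, 0.0], [-0.0, 0.0, -1.0]]
ft_force: [-0.9, 0.3, -0.2]
grip_width: 49.7
grasp_force: 15.0
```

```bash
python3 - <<'E'
from top import *
plan()
f,W=cloud("wrist");save(f,"w3");np.save("w3.npy",W);np.save("w3_f.npy",f)
print("plates",rect(W,400,560,-135,-75,82,96), rect(W,400,560,-275,-225,82,96))
print("base",rect(W,400,560,-350,-70,40,50)); print("counter",rect(W,440,560,-340,-265,52,64)); print("knob",rect(W,540,620,-340,-260,90,105))
C,Z=topmap([(f,W)],350,650,-400,0,.5);print(C.shape);save(C,"top3")
E
```

```text
at [ 475.4 -154.1  165.1] yawY -170.6 w 49.7 F [-0.9  0.3 -0.2] t 12.5 j [  1.  13. -22.  -0. -55.   9.]
plates (array([0., 0.]), array([0., 0.]), 0.0, 0, np.float64(nan)) (array([ 487.8, -244. ]), array([84. , 12.2]), 9.4, 3287, np.float64(91.2))
base (array([ 483.5, -217.2]), array([ 84.1, 184.5]), 9.3, 16836, np.float64(44.2))
counter (array([ 511.4, -285.4]), array([94.2, 31.8]), 11.1, 3920, np.float64(56.1))
knob (array([ 575.2, -281.4]), array([1.5, 0.2]), 13.0, 4, np.float64(90.4))
(600, 800, 3)
  return _methods._mean(a, axis=axis, dtype=dtype,
  ret = ret.dtype.type(ret / rcount)
```

View pics/w3.png

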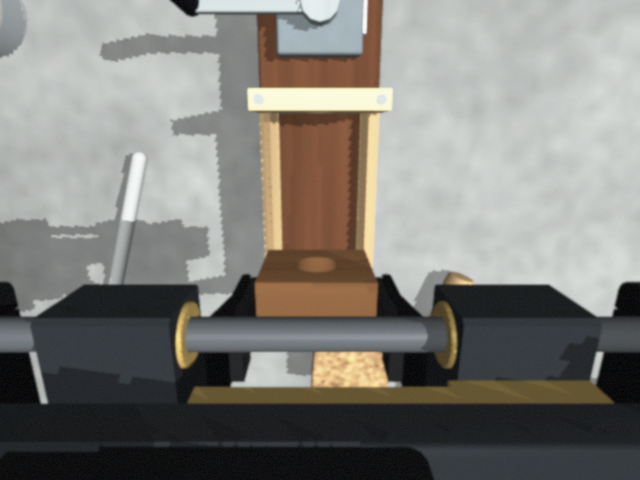

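Wrist view: the counter plate is at (320,98), the channel is empty at (318,185), and the held blank is centred at (317,283). The jig origin works out at (476.1, -173.0) with yaw 9.35°.

Call:
servo_tool(rows=[-1,0.315,0.016,0,0,-1,0,0,0,0,-1,0,0,0.15,0,-1,0,0,0.15,0,-1,0,0,0.15,0,-1,0,0,0.1,0,-1,0,0,0,0,-1,0,0,0,0])

```text
time: 13.35
position: [481.2, -201.2, 83.2]
tool_rot: [[0.163, -0.987, 0.0], [-0.987, -0.163, -0.0], [0.0, -0.0, -1.0]]
ft_force: [1.1, 0.1, 0.6]
grip_width: 49.9
grasp_force: 15.0
```

Call:
servo_tool(rows=[-1,0,0,0.03,0,-1,0,0,0.03,0,-1,0,0,0.015,0,-1,0,0,0,0])

```text
time: 13.75
position: [480.6, -201.8, 71.5]
tool_rot: [[0.162, -0.987, -0.0], [-0.987, -0.162, 0.0], [-0.0, 0.0, -1.0]]
ft_force: [0.1, 0.0, -0.9]
grip_width: 49.8
grasp_force: 15.0
```

Call:
servo_tool(rows=[-1,0,0,0.01,0,-1,0,0,0,0,0.6,0,0,0,0,0.6,0,0,0,0,0.6,0,0,0,0,0.6,0,0,-0.15,0,0.6,0,0,-0.25,0,0.6,0,0,-0.25,0])

```text
time: 14.55
position: [480.3, -201.8, 168.4]
tool_rot: [[0.162, -0.987, -0.002], [-0.987, -0.162, 0.0], [-0.0, 0.002, -1.0]]
ft_force: [1.2, 1.4, 0.9]
grip_width: 69.1
grasp_force: 0.0
```

```bash
python3 - <<'E'
from h import *
W=cloud("wrist")[1]
print("blank",rect(W,440,525,-220,-180,82,95), "plate",rect(W,400,560,-275,-225,82,96))
W=cloud("side")[1]
print("blank side",rect(W,440,525,-220,-185,82,95),"tray",rect(W,380,560,70,390,33,60))
plan((477.2,268.4,165,2.2))
E
```

```text
blank (array([ 480.6, -202.1]), array([50. , 28.4]), 9.4, 3146, np.float64(88.1)) plate (array([ 487.8, -244.2]), array([84.2, 12. ]), 9.4, 2738, np.float64(91.1))
blank side (array([ 480.1, -201. ]), array([49.8, 34.8]), 7.9, 179, np.float64(87.2)) tray (array([476. , 241.4]), array([142.5, 240.9]), 1.8, 2832, np.float64(41.3))
at [ 484.4 -202.7  173.4] yawY -170.6 w 69.8 F [-0.1  0.2  0.3] t 14.7 j [ -5.  14. -18.   0. -57.  14.]
shift 10 rows of [-0.3107 -0.0464  0.0046] | then turn 1 rows of 0.0837
```

Call:
servo_tool(rows=[0.6,-0.3107,-0.0464,0,0,0.6,-0.3107,-0.0464,0,0,0.6,-0.3107,-0.0464,0,0,0.6,-0.3107,-0.0464,0,0,0.6,-0.3107,-0.0464,0,0,0.6,-0.3107,-0.0464,0,0,0.6,-0.3107,-0.0464,0,0,0.6,-0.3107,-0.0464,0,0])

```text
time: 15.45
position: [474.8, 177.0, 167.4]
tool_rot: [[0.162, -0.987, -0.0], [-0.987, -0.162, 0.0], [-0.0, 0.0, -1.0]]
ft_force: [1.0, -0.4, -0.0]
grip_width: 69.6
grasp_force: 0.0
```

Call:
servo_tool(rows=[0.6,-0.3107,-0.0464,0,0,0.6,-0.3107,-0.0464,0,0,0.6,0,0,0,0.0837,0.6,0,0,0,0,0.6,0,0,0,0,0.6,0,0,0,0])

```text
time: 16.05
position: [474.0, 268.3, 167.5]
tool_rot: [[0.038, -0.999, -0.0], [-0.999, -0.038, -0.0], [0.0, 0.0, -1.0]]
ft_force: [-0.3, 0.1, -0.2]
grip_width: 69.5
grasp_force: 0.0
```

```bash
python3 - <<'E'
from h import *
plan((477.2,268.4,30,2.2))
W=cloud("wrist")[1]
for a,b in((242,296),(185,236)): print("blank w",rect(W,440,525,a,b,45,60))
E
```

```text
at [474.  268.3 167.5] yawY -177.8 w 69.5 F [-0.3  0.1 -0.2] t 16.1 j [ 47.  17. -16.  -0. -57. -44.]
shift 3 rows of [ 1.000e-04 -7.200e-03  3.057e-01] | then turn 1 rows of -0.0006
blank w (array([477.4, 268.4]), array([50.1, 28.5]), 2.1, 2414, np.float64(49.2))
blank w (array([480.1, 212.7]), array([28.1, 50. ]), 89.0, 2735, np.float64(49.2))
```

Call:
servo_tool(rows=[0.6,0,-0.0216,0.2,0,0.6,0,0,0.25,0,0.6,0,0,0.25,0,0.6,0,0,0.15,0,0.6,0,0,0.06,0,0.6,0,0,0,0,0.6,0,0,0,0])

```text
time: 16.8
position: [478.2, 269.8, 32.4]
tool_rot: [[0.037, -0.999, 0.002], [-0.999, -0.037, 0.001], [-0.001, -0.002, -1.0]]
ft_force: [0.4, 1.2, 0.1]
grip_width: 69.8
grasp_force: 0.0
```

Call:
servo_tool(rows=[-1,0,0,0,0,-1,0,0,0,0,-1,0,0,0,0,-1,0,0,0,0,-1,0,0,0,0])

```text
time: 17.3
position: [477.5, 269.8, 31.9]
tool_rot: [[0.037, -0.999, 0.001], [-0.999, -0.037, 0.001], [-0.001, -0.001, -1.0]]
ft_force: [-1.4, 0.4, 4.3]
grip_width: 50.1
grasp_force: 15.0
```

Call:
servo_tool(rows=[-1,0,0,-0.1,0,-1,0,0,-0.25,0,-1,0,0,-0.3,0,-1,0,0,-0.25,0,-1,0,0,0,0,-1,0,0,0,-0.0834,-1,0,0,0,0,-1,0,0,0,0])

```text
time: 18.1
position: [476.8, 269.1, 165.3]
tool_rot: [[0.159, -0.987, -0.001], [-0.987, -0.159, -0.001], [0.001, 0.001, -1.0]]
ft_force: [0.5, 0.0, -0.2]
grip_width: 50.0
grasp_force: 15.0
```

```bash
python3 - <<'E'
from h import *
plan((476.1,-173,168,9.35))
E
```

```text
at [476.8 269.1 165.3] yawY -170.9 w 50.0 F [ 0.5  0.  -0.2] t 18.1 j [ 46.  17. -15.  -0. -57. -37.]
shift 9 rows of [ 0.3232  0.0526 -0.0017] | then turn 1 rows of -0.0024
```

Call:
servo_tool(rows=[-1,0.3226,0.0526,0,0,-1,0.3226,0.0526,0,0,-1,0.3226,0.0526,0,0,-1,0.3226,0.0526,0,0,-1,0.3226,0.0526,0,0,-1,0.3226,0.0526,0,0,-1,0.3226,0.0526,0,0,-1,0.3226,0.0526,0,0])

```text
time: 18.9
position: [476.9, -124.7, 165.7]
tool_rot: [[0.16, -0.987, -0.001], [-0.987, -0.16, -0.0], [-0.0, 0.001, -1.0]]
ft_force: [0.8, -0.2, -0.6]
grip_width: 50.1
grasp_force: 15.0
```

Call:
servo_tool(rows=[-1,0.2,0.0526,0,0,-1,0.1226,0,0,-0.0024,-1,0,0,0,0,-1,0,0,0,0,-1,0,0,0,0])

```text
time: 19.4
position: [477.3, -171.1, 165.8]
tool_rot: [[0.165, -0.986, -0.001], [-0.986, -0.165, 0.0], [-0.0, 0.001, -1.0]]
ft_force: [0.6, 1.2, -0.5]
grip_width: 50.2
grasp_force: 15.0
```

```bash
python3 - <<'E'
from h import *
plan((476,-172.1,100,9.35))
W=cloud("wrist")[1]
print("blank",rect(W,440,525,-230,-186.5,82,92),"plate",rect(W,400,560,-275,-225,82,96))
E
```

```text
at [ 477.3 -171.1  165.8] yawY -170.5 w 50.2 F [ 0.6  1.2 -0.5] t 19.4 j [ -1.  14. -21.  -0. -56.  11.]
shift 2 rows of [0.0025 0.0048 0.2194] | then turn 1 rows of 0.0018
blank (array([ 480.7, -201.9]), array([50.2, 28.2]), 9.5, 3464, np.float64(88.2)) plate (array([ 487.8, -244.1]), array([84.3, 11.6]), 9.6, 2941, np.float64(91.2))
```

Call:
servo_tool(rows=[-1,0.003,0.0096,0.13,0,-1,0,0,0.15,0,-1,0,0,0.15,0,-1,0,0,0.1,0,-1,0,0,0.05,0,-1,0,0,0.04,0,-1,0,0,0,0,-1,0,0,0,0])

```text
time: 20.25
position: [476.8, -172.4, 73.8]
tool_rot: [[0.166, -0.986, 0.001], [-0.986, -0.166, -0.0], [0.0, -0.001, -1.0]]
ft_force: [0.6, 0.8, -0.6]
grip_width: 50.0
grasp_force: 15.0
```

Call:
servo_tool(rows=[-1,0,0,0.01,0,-1,0,0,0,0])

```text
time: 20.45
position: [476.4, -172.5, 72.1]
tool_rot: [[0.165, -0.986, 0.001], [-0.986, -0.165, 0.0], [0.0, -0.001, -1.0]]
ft_force: [-0.2, 0.5, -0.6]
grip_width: 49.6
grasp_force: 15.0
```

Call:
servo_tool(rows=[-1,0,0,0.006,0,-1,0,0,0,0,0.6,0,0,0,0,0.6,0,0,0,0,0.6,0,0,0,0,0.6,0,0,-0.15,0,0.6,0,0,-0.25,0,0.6,0,0,-0.25,0])

```text
time: 21.25
position: [475.6, -172.5, 169.0]
tool_rot: [[0.165, -0.986, -0.002], [-0.986, -0.165, -0.0], [-0.0, 0.002, -1.0]]
ft_force: [0.1, 0.3, 0.1]
grip_width: 69.3
grasp_force: 0.0
```

```bash
python3 - <<'E'
from h import *
W=cloud("wrist")[1]
print("blanks",rect(W,440,525,-225,-150,82,95))
plan((480.1,212.7,165,-0.9))
E
```

```text
blanks (array([ 478.4, -187.9]), array([50.4, 56.5]), 9.4, 6444, np.float64(88.2))
at [ 480.  -173.5  176.2] yawY -170.4 w 69.5 F [ 1.5 -0.4  5.9] t 21.3 j [ -2.  13. -20.   0. -56.  11.]
shift 8 rows of [-0.3174 -0.0537  0.0083] | then turn 2 rows of 0.0612
```

Call:
servo_tool(rows=[0.6,-0.3174,-0.0537,0,0,0.6,-0.3174,-0.0537,0,0,0.6,-0.3174,-0.0537,0,0,0.6,-0.3174,-0.0537,0,0,0.6,-0.3174,-0.0537,0,0,0.6,-0.3174,-0.0537,0,0,0.6,-0.3174,-0.0537,0,0,0.6,-0.3174,-0.0537,0,0])

```text
time: 22.1
position: [476.5, 215.9, 168.3]
tool_rot: [[0.165, -0.986, 0.0], [-0.986, -0.165, 0.0], [-0.0, -0.0, -1.0]]
ft_force: [2.2, -0.2, 0.7]
grip_width: 69.7
grasp_force: 0.0
```

Call:
servo_tool(rows=[0.6,0,0,0,0.0612,0.6,0,0,0,0.0612,0.6,0,0,0,0,0.6,0,0,0,0,0.6,0,0,0,0])

```text
time: 22.6
position: [476.9, 213.5, 168.3]
tool_rot: [[-0.017, -1.0, 0.0], [-1.0, 0.017, 0.0], [-0.0, -0.0, -1.0]]
ft_force: [0.5, -0.0, 0.5]
grip_width: 69.6
grasp_force: 0.0
```

```bash
python3 - <<'E'
from h import *
W=cloud("wrist")[1]
print("blank w",rect(W,440,525,185,236,45,60))
plan((480.1,212.7,31,-0.9))
E
```

```text
blank w (array([480.1, 212.6]), array([28.9, 50.1]), 88.3, 2391, np.float64(49.1))
at [476.9 213.4 168.3] yawY 179.0 w 70.0 F [-0.3  0.1 -0.1] t 22.6 j [ 42.  15. -18.  -0. -57. -43.]
shift 3 rows of [ 0.0015 -0.007   0.3051] | then turn 1 rows of -0.0012
```

Call:
servo_tool(rows=[0.6,0.0045,-0.021,0.2,0,0.6,0,0,0.25,0,0.6,0,0,0.25,0,0.6,0,0,0.15,0,0.6,0,0,0.065,0,0.6,0,0,0,0,0.6,0,0,0,0])

```text
time: 23.35
position: [480.9, 213.6, 32.1]
tool_rot: [[-0.017, -1.0, 0.002], [-1.0, 0.017, 0.001], [-0.001, -0.002, -1.0]]
ft_force: [-0.6, -0.1, 0.1]
grip_width: 69.5
grasp_force: 0.0
```

Call:
servo_tool(rows=[-1,0,0,0,0,-1,0,0,0,0,-1,0,0,0,0,-1,0,0,0,0,-1,0,0,0,0])

```text
time: 23.85
position: [480.3, 213.3, 31.7]
tool_rot: [[-0.017, -1.0, 0.001], [-1.0, 0.017, 0.001], [-0.001, -0.001, -1.0]]
ft_force: [-1.0, 0.1, 4.8]
grip_width: 50.0
grasp_force: 15.0
```

Call:
servo_tool(rows=[-1,0,0,-0.1,0,-1,0,0,-0.25,0,-1,0,0,-0.3,0,-1,0,0,-0.25,0,-1,0,0,0,-0.0602,-1,0,0,0,-0.0602,-1,0,0,0,0,-1,0,0,0,0])

```text
time: 24.65
position: [479.7, 212.9, 165.6]
tool_rot: [[0.16, -0.987, -0.001], [-0.987, -0.16, -0.001], [0.0, 0.001, -1.0]]
ft_force: [-0.8, 0.5, -0.5]
grip_width: 49.7
grasp_force: 15.0
```

```bash
python3 - <<'E'
from h import *
plan((471.4,-144,165,9.35))
E
```

```text
at [479.7 212.9 165.6] yawY -170.8 w 49.7 F [-0.8  0.5 -0.5] t 24.6 j [ 42.  15. -18.  -0. -56. -32.]
shift 8 rows of [0.2924 0.0544 0.0006] | then turn 1 rows of -0.0016
```

Call:
servo_tool(rows=[-1,0.2924,0.0544,0,0,-1,0.2924,0.0544,0,0,-1,0.2924,0.0544,0,0,-1,0.2924,0.0544,0,0,-1,0.2924,0.0544,0,0,-1,0.2924,0.0544,0,0,-1,0.2924,0.0544,0,0,-1,0.2924,0.0544,0,-0.0016])

```text
time: 25.45
position: [472.0, -145.5, 165.7]
tool_rot: [[0.163, -0.987, -0.001], [-0.987, -0.163, -0.0], [-0.0, 0.001, -1.0]]
ft_force: [0.5, 0.0, -0.4]
grip_width: 50.0
grasp_force: 15.0
```

Call:
servo_tool(rows=[-1,0,0,0,0,-1,0,0,0,0,-1,0,0,0,0])

```text
time: 25.75
position: [472.3, -143.3, 165.7]
tool_rot: [[0.164, -0.986, -0.001], [-0.986, -0.164, 0.0], [-0.0, 0.001, -1.0]]
ft_force: [0.5, -0.0, -0.5]
grip_width: 50.1
grasp_force: 15.0
```

```bash
python3 - <<'E'
from h import *
W=cloud("wrist")[1]
print("blanks",rect(W,440,525,-225,-158,82,95))
plan((471.4,-144.3,71.5,9.35))
E
```

```text
blanks (array([ 478.4, -187.8]), array([50.1, 56.2]), 9.0, 7149, np.float64(88.2))
at [ 472.5 -142.9  165.8] yawY -170.5 w 49.9 F [-0.2  0.9  0.1] t 25.8 j [  2.  12. -22.  -0. -55.   7.]
shift 2 rows of [0.0041 0.0042 0.3143] | then turn 1 rows of 0.0019
```

Call:
servo_tool(rows=[-1,0.006,0.008,0.13,0,-1,0,0,0.15,0,-1,0,0,0.15,0,-1,0,0,0.1,0,-1,0,0,0.05,0,-1,0,0,0.05,0,-1,0,0,0,0,-1,0,0,0,0])

```text
time: 26.6
position: [471.9, -144.6, 72.0]
tool_rot: [[0.165, -0.986, 0.001], [-0.986, -0.165, -0.0], [0.0, -0.001, -1.0]]
ft_force: [0.4, -0.2, 0.2]
grip_width: 50.0
grasp_force: 15.0
```

Call:
servo_tool(rows=[-1,0,0,0.007,0,-1,0,0,0,0])

```text
time: 26.8
position: [471.5, -144.9, 70.8]
tool_rot: [[0.164, -0.986, 0.001], [-0.986, -0.164, 0.0], [0.0, -0.001, -1.0]]
ft_force: [0.5, -0.0, -0.0]
grip_width: 49.9
grasp_force: 15.0
```

Call:
servo_tool(rows=[-1,0,0,0.004,0,0.6,0,0,0,0,0.6,0,0,0,0,0.6,0,0,0,0,0.6,0,0,-0.15,0,0.6,0,0,-0.25,0,0.6,0,0,-0.25,0,0.6,0,0,-0.1,0])

```text
time: 27.6
position: [473.3, -145.1, 186.1]
tool_rot: [[0.165, -0.986, 0.007], [-0.986, -0.165, -0.001], [0.002, -0.006, -1.0]]
ft_force: [0.5, -0.5, -0.6]
grip_width: 69.6
grasp_force: 0.0
```

```bash
python3 - <<'E'
from h import *
W=cloud("wrist")[1]
print("blanks",rect(W,440,525,-225,-120,82,90),"plate",rect(W,400,560,-275,-225,82,96))
for n in("scene","side"):
    A=cloud(n)[1];print("handle",rect(A,600,700,-23,50,8,40),"shaft",rect(A,600,700,-190,-45,5,30))
plan((655,95,190,-8))
E
```

```text
blanks (array([ 476. , -173.6]), array([50.2, 84.7]), 9.3, 8788, np.float64(88.2)) plate (array([ 487.8, -244. ]), array([84.2, 12.4]), 9.3, 2829, np.float64(91.2))
handle (array([654.3,   1.3]), array([48.9, 26.4]), 84.0, 308, np.float64(20.7)) shaft (array([ 638.1, -116.8]), array([144.5,  14. ]), 82.3, 470, np.float64(14.0))
handle (array([651.9,   6.4]), array([51.8, 25.3]), 80.7, 258, np.float64(21.4)) shaft (array([ 633.9, -114.8]), array([138.9,  13.2]), 80.9, 216, np.float64(14.9))
at [ 471.7 -144.8  183. ] yawY -170.6 w 70.0 F [ 0.   1.  -0.4] t 27.8 j [  2.  11. -21.  -0. -58.   8.]
shift 7 rows of [-0.1966 -0.2097 -0.0062] | then turn 3 rows of 0.0677
```

Call:
servo_tool(rows=[0.6,-0.1966,-0.2097,0,0,0.6,-0.1966,-0.2097,0,0,0.6,-0.1966,-0.2097,0,0,0.6,-0.1966,-0.2097,0,0,0.6,-0.1966,-0.2097,0,0,0.6,-0.1966,-0.2097,0,0,0.6,-0.1966,-0.2097,0,0,0.6,0,0,0,0.0677])

```text
time: 28.55
position: [656.2, 98.8, 178.3]
tool_rot: [[0.065, -0.998, -0.003], [-0.998, -0.065, -0.001], [0.001, 0.003, -1.0]]
ft_force: [-0.5, -1.4, -0.8]
grip_width: 69.7
grasp_force: 0.0
```

Call:
servo_tool(rows=[0.6,0,0,0,0.0677,0.6,0,0,0,0.0677,0.6,0,0,0,0,0.6,0,0,0,0,0.6,0,0,0,0])

```text
time: 29.05
position: [654.3, 94.8, 181.5]
tool_rot: [[-0.138, -0.99, -0.001], [-0.99, 0.138, -0.0], [0.001, 0.001, -1.0]]
ft_force: [-0.7, 0.6, -0.4]
grip_width: 69.7
grasp_force: 0.0
```

```bash
python3 - <<'E'
from h import *
f,W=cloud("wrist");save(f,"w5")
print("handle",rect(W,600,710,-40,60,17,30)); print("shaft",rect(W,590,710,-220,-25,6,17))
plan((653,3,120,-8))
E
```

```text
handle (array([608.7, -14.4]), array([53.1, 24. ]), 75.8, 1707, np.float64(23.1))
shaft (array([602. , -45.5]), array([48.9, 16.6]), 67.2, 576, np.float64(15.7))
at [654.5  94.8 181.8] yawY 172.1 w 69.8 F [-0.8  0.1 -0.2] t 29.1 j [ 22.  27.   3.  -0. -66. -30.]
shift 3 rows of [ 0.2025 -0.0251  0.1373] | then turn 1 rows of 0.0007
```

View pics/w5.png

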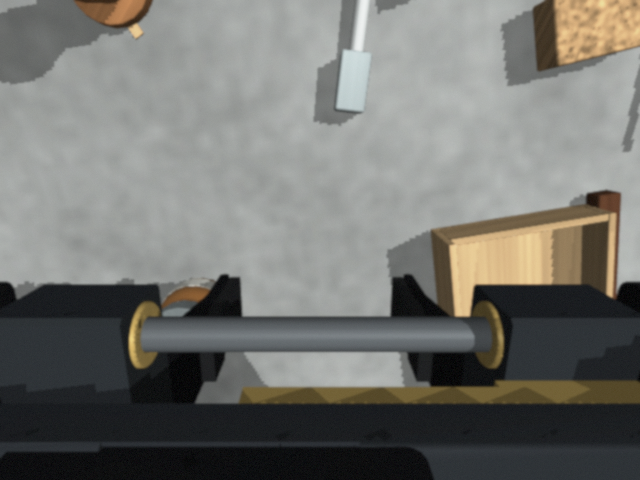

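Pin handle is now at (353,80) px, so the pin has been knocked. I'll remeasure with wider bounds.

```bash
python3 - <<'E'
from h import *
W=cloud("wrist")[1]
print("handle",rect(W,560,680,-50,50,19,30)); 
for n in("side","scene"):
    A=cloud(n)[1];print(n,"all",rect(A,540,690,-230,40,6,30),"top",rect(A,540,690,-60,40,18,30),"shaft",rect(A,540,690,-230,-60,7,18))
E
```

```text
handle (array([607.6, -18.8]), array([62.2, 24.1]), 75.8, 1851, np.float64(23.0))
side all (array([591.8, -92.2]), array([217.9,  27.7]), 77.6, 544, np.float64(16.3)) top (array([606.3, -19.1]), array([67.7, 25. ]), 74.8, 179, np.float64(21.9)) shaft (array([ 578.2, -129. ]), array([140.5,  13.9]), 75.2, 217, np.float64(14.4))
scene all (array([593.9, -96.2]), array([215.5,  27.7]), 77.5, 821, np.float64(14.7)) top (array([609. , -22.3]), array([64.7, 26.1]), 75.9, 207, np.float64(21.7)) shaft (array([ 582. , -129.6]), array([145.1,  15.6]), 75.7, 426, np.float64(13.7))
```

Call:
servo_tool(rows=[0.6,0.2448,0.0663,0,0,0.6,0.2448,0.0663,0,0,0.6,0.2448,0.0663,0,0,0.6,0,0,0.25,0.0745,0.6,0,0,0.3,0,0.6,0,0,0.3,0,0.6,0,0,0,0,0.6,0,0,0,0])

```text
time: 30.05
position: [610.3, -10.1, 55.4]
tool_rot: [[-0.248, -0.969, -0.0], [-0.969, 0.248, -0.001], [0.001, -0.0, -1.0]]
ft_force: [0.5, -0.3, 0.7]
grip_width: 69.8
grasp_force: 0.0
```

```bash
python3 - <<'E'
from h import *
plan((609.7,-10.2,5,-14.3))
f,W=cloud("wrist"); print("shaft",rect(W,540,690,-230,-60,8,18))
A=cloud("side")[1];print("shaft",rect(A,540,690,-230,-70,7,18))
E
```

```text
at [610.3 -10.1  55.4] yawY 165.7 w 69.8 F [ 0.5 -0.3  0.7] t 30.1 j [ 14.  30. -13.   0. -47. -29.]
shift 2 rows of [0.0006 0.002  0.1678] | then turn 1 rows of -0.0004
shaft (array([587.3, -98.8]), array([82.6, 11.9]), 76.2, 3975, np.float64(16.2))
shaft (array([ 583.9, -103.5]), array([64.1, 11.2]), 75.3, 47, np.float64(14.5))
```

Call:
servo_tool(rows=[0.6,0,0,0.15,0,0.6,0,0,0.12,0,0.6,0,0,0.06,0,0.6,0,0,0,0,0.6,0,0,0,0])

```text
time: 30.65
position: [611.1, -9.7, 7.0]
tool_rot: [[-0.248, -0.969, 0.003], [-0.969, 0.248, 0.0], [-0.001, -0.003, -1.0]]
ft_force: [0.1, -0.1, -0.1]
grip_width: 69.9
grasp_force: 0.0
```

Call:
servo_tool(rows=[-1,0,0,0,0,-1,0,0,0,0,-1,0,0,0,0,-1,0,0,0,0,-1,0,0,0,0,-1,0,0,0,0,-1,0,0,0,0], newtons=35)

```text
time: 31.35
position: [609.9, -10.0, 5.3]
tool_rot: [[-0.249, -0.969, 0.0], [-0.969, 0.249, -0.0], [-0.0, -0.0, -1.0]]
ft_force: [0.6, -0.5, 0.4]
grip_width: 23.6
grasp_force: 35.0
```

Call:
servo_tool(rows=[-1,0,0,-0.1,0,-1,0,0,-0.25,0,-1,0,0,-0.25,0,-1,0,0,-0.1,0,-1,0,0,0,0,-1,0,0,0,0])

```text
time: 31.95
position: [608.7, -9.9, 109.2]
tool_rot: [[-0.249, -0.968, -0.002], [-0.968, 0.249, 0.0], [0.0, 0.002, -1.0]]
ft_force: [-0.3, -0.0, -2.7]
grip_width: 23.7
grasp_force: 35.0
```

```bash
cat > pin.py <<'E'
from h import *
def pinaxis(lo=30,hi=190,band=25):
    """fit shaft axis from the wrist cloud: points ahead of tool, near its plane"""
    s=observe();R=np.array(s["tool_rot"]);p=np.array(s["position"])
    f,W=cloud("wrist");T=(W.reshape(-1,3)-p)@R
    m=(T[:,0]>lo)&(T[:,0]<hi)&(abs(T[:,1])<band)&(abs(T[:,2]+7)<18)
    Q=T[m]; 
    for _ in range(3):
        a=np.polyfit(Q[:,0],Q[:,1],1);r=Q[:,1]-np.polyval(a,Q[:,0]);Q=Q[abs(r)<8]
    # top line: nearest-to-camera ridge per bin
    b=np.arange(lo,hi,10);zt=[(x,np.percentile(Q[(Q[:,0]>=x)&(Q[:,0]<x+10)][:,2],3)) for x in b if ((Q[:,0]>=x)&(Q[:,0]<x+10)).sum()>10]
    print("lateral at 0/190 (mm, tool y):",np.round(np.polyval(a,[0,190]),1),"xmax",Q[:,0].max().round(1),"top z tool:",[(int(x+5),round(z,1)) for x,z in zt])
E
python3 - <<'E'
from pin import *
pinaxis()
plan((427.5,120,165,9.35))
E
```

```text
lateral at 0/190 (mm, tool y): [0.7 0.1] xmax 118.7 top z tool: [(35, np.float64(-12.5)), (45, np.float64(-12.6)), (55, np.float64(-12.5)), (65, np.float64(-12.5)), (75, np.float64(-12.6)), (85, np.float64(-12.5)), (95, np.float64(-12.7)), (105, np.float64(-12.6)), (115, np.float64(-12.5))]
at [608.3 -10.1 108.4] yawY 165.6 w 23.9 F [-0.4 -0.1 -2.9] t 32.0 j [ 14.  26. -10.  -0. -54. -29.]
shift 5 rows of [-0.1078  0.277  -0.0745] | then turn 3 rows of -0.0922
```

Call:
servo_tool(rows=[-1,0,0,-0.25,0,-1,-0.0995,0.2723,0,0,-1,-0.0995,0.2723,0,0,-1,-0.0995,0.2723,0,0,-1,-0.0995,0.2723,0,0,-1,-0.0995,0.2723,0,0,-1,0,0,0,-0.0921,-1,0,0,0,-0.0921])

```text
time: 32.8
position: [428.6, 113.4, 146.5]
tool_rot: [[0.033, -0.999, -0.003], [-0.999, -0.033, -0.002], [0.001, 0.003, -1.0]]
ft_force: [0.1, -0.7, -1.4]
grip_width: 23.9
grasp_force: 35.0
```

Call:
servo_tool(rows=[-1,0,0,0,-0.0921,-1,0,0,0,0,-1,0,0,0,0,-1,0,0,0,0])

```text
time: 33.2
position: [430.2, 112.8, 147.2]
tool_rot: [[0.16, -0.987, -0.001], [-0.987, -0.16, -0.001], [0.001, 0.002, -1.0]]
ft_force: [0.1, -0.2, -1.0]
grip_width: 23.5
grasp_force: 35.0
```

```bash
python3 - <<'E'
from pin import *
pinaxis()
f,W=cloud("wrist");save(f,"w6")
print("plate near",rect(W,400,560,-140,-70,85,96),"tray",rect(W,530,560,70,390,46,60))
print("blanks",rect(W,440,525,-225,-120,82,90))
A=cloud("side")[1];print("tray",rect(A,380,560,70,390,33,60))
plan((429,113.1,60.4,9.35))
E
```

```text
lateral at 0/190 (mm, tool y): [ 0.3 -0.2] xmax 118.5 top z tool: [(35, np.float64(-12.5)), (45, np.float64(-12.7)), (55, np.float64(-12.6)), (65, np.float64(-12.7)), (75, np.float64(-12.6)), (85, np.float64(-12.7)), (95, np.float64(-12.8)), (105, np.float64(-12.6)), (115, np.float64(-12.6))]
plate near (array([0., 0.]), array([0., 0.]), 0.0, 0, np.float64(nan)) tray (array([546.1, 146.3]), array([ 6.9, 42.9]), 1.2, 614, np.float64(50.8))
blanks (array([0., 0.]), array([0., 0.]), 0.0, 0, np.float64(nan))
tray (array([475.9, 240.8]), array([142.3, 243.5]), 1.7, 1710, np.float64(38.3))
at [430.5 112.9 147.6] yawY -170.7 w 23.9 F [-0.3  0.3 -2.1] t 33.4 j [ 36.   9. -30.  -0. -51. -26.]
shift 2 rows of [-0.0014  0.0047  0.2907] | then turn 1 rows of -0.0008
  return _methods._mean(a, axis=axis, dtype=dtype,
  ret = ret.dtype.type(ret / rcount)
```

View pics/w6.png

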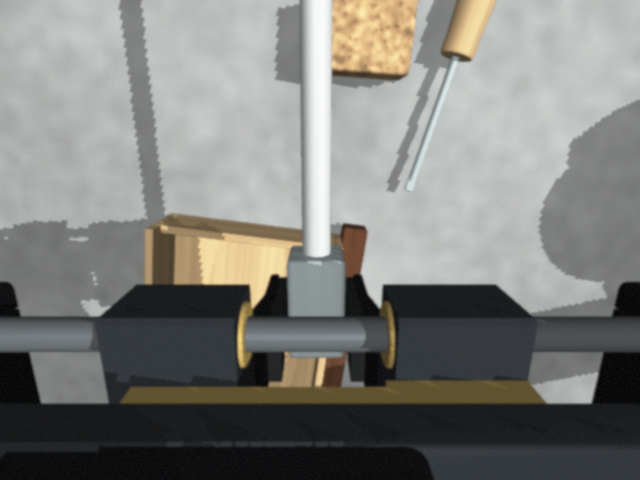

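Wrist view: the pin lies straight ahead from handle (316,290) to the top edge at (316,0), level and along the tool's x. Lowering to hole height.

Call:
servo_tool(rows=[-1,0,0.0094,0.2,0,-1,0,0,0.2,0,-1,0,0,0.13,0,-1,0,0,0.05,0,-1,0,0,0,0,-1,0,0,0,0,-1,0,0,0,0,-1,0,0,0,0])

```text
time: 34.15
position: [429.8, 113.3, 61.8]
tool_rot: [[0.163, -0.987, 0.002], [-0.987, -0.163, 0.001], [-0.001, -0.002, -1.0]]
ft_force: [-0.6, -0.8, -1.3]
grip_width: 24.0
grasp_force: 35.0
```

```bash
cat >> pin.py <<'E'
def jig():
    s=observe();p=np.array(s["position"])
    a=np.radians(9.35);d=p-np.array([476.1,-173,0]);print("jig x %.1f y %.1f z %.1f"%(d[0]*np.cos(a)+d[1]*np.sin(a),-d[0]*np.sin(a)+d[1]*np.cos(a),d[2]))
E
python3 - <<'E'
from pin import *
jig();plan((429,113.1,60.4,9.35))
E
```

```text
jig x 0.8 y 290.0 z 61.8
at [429.8 113.3  61.8] yawY -170.6 w 24.0 F [-0.6 -0.8 -1.3] t 34.1 j [ 36.  16. -36.   0. -37. -26.]
shift 1 rows of [0.0003 0.0053 0.0093] | then turn 1 rows of 0.0
```

Call:
servo_tool(rows=[-1,0.03,0.005,0.007,0,-1,0.03,0,0,0,-1,0.02,0,0,0,-1,0,0,0,0,-1,0,0,0,0])

```text
time: 34.65
position: [430.4, 100.7, 59.8]
tool_rot: [[0.162, -0.987, 0.0], [-0.987, -0.162, 0.0], [-0.0, -0.0, -1.0]]
ft_force: [0.3, 0.7, -2.3]
grip_width: 23.4
grasp_force: 35.0
```

```bash
python3 - <<'E'
from pin import *
jig();plan()
f,W=cloud("side");c=f[170:290,340:460];save(cv2.resize(c,None,fx=5,fy=5,interpolation=cv2.INTER_CUBIC),"s7")
P=W.reshape(-1,3);print("near plate top",rect(W,400,520,-125,-75,80,96))
E
```

```text
jig x -0.6 y 277.5 z 59.8
at [430.4 100.7  59.8] yawY -170.7 w 23.4 F [ 0.3  0.7 -2.3] t 34.6 j [ 34.  16. -37.   0. -37. -25.]
near plate top (array([0., 0.]), array([0., 0.]), 0.0, 0, np.float64(nan))
  return _methods._mean(a, axis=axis, dtype=dtype,
  ret = ret.dtype.type(ret / rcount)
```

View pics/s7.png

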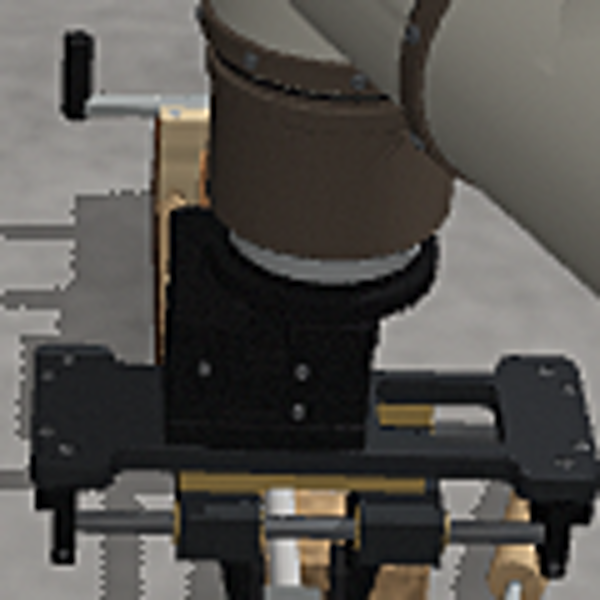

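The arm blocks the side view of the hole, so I'll go by coordinates and force.

Call:
servo_tool(rows=[-1,0.02,-0.003,-0.002,0,-1,0.02,0,0,0,-1,0.02,0,0,0,-1,0.02,0,0,0,-1,0,0,0,0])

```text
time: 35.2
position: [432.7, 88.7, 60.0]
tool_rot: [[0.162, -0.987, -0.0], [-0.987, -0.162, -0.0], [0.0, 0.0, -1.0]]
ft_force: [0.3, -0.2, -2.0]
grip_width: 24.0
grasp_force: 35.0
```

Call:
servo_tool(rows=[-1,0.02,0,0,0,-1,0.02,0,0,0,-1,0.02,0,0,0,-1,0.02,0,0,0,-1,0,0,0,0])

```text
time: 35.7
position: [434.7, 76.9, 60.1]
tool_rot: [[0.162, -0.987, -0.0], [-0.987, -0.162, -0.0], [0.0, 0.0, -1.0]]
ft_force: [0.2, 0.4, -1.6]
grip_width: 23.4
grasp_force: 35.0
```

```bash
python3 - <<'E'
from pin import *
jig();plan();pinaxis()
f,W=cloud("wrist");np.save("w7.npy",W);save(f,"w7")
print("near plate",rect(W,400,520,-140,-75,88,96)) if (np.nan_to_num(W[...,2][(W[...,1]<-75)])>88).sum()>30 else print("no plate")
E
```

```text
jig x -0.3 y 253.3 z 60.1
at [434.7  76.9  60.1] yawY -170.7 w 23.4 F [ 0.2  0.4 -1.6] t 35.7 j [ 31.  16. -37.  -0. -37. -22.]
lateral at 0/190 (mm, tool y): [ 0.3 -0.2] xmax 118.2 top z tool: [(35, np.float64(-12.7)), (45, np.float64(-12.6)), (55, np.float64(-12.6)), (65, np.float64(-12.6)), (75, np.float64(-12.8)), (85, np.float64(-12.7)), (95, np.float64(-12.7)), (105, np.float64(-12.6)), (115, np.float64(-12.6))]
no plate
```

Call:
servo_tool(rows=[-1,0.03,0,0,0,-1,0.03,0,0,0,-1,0.03,0,0,0,-1,0.03,0,0,0,-1,0.03,0,0,0,-1,0.03,0,0,0,-1,0.03,0,0,0,-1,0,0,0,0])

```text
time: 36.6
position: [439.8, 45.7, 60.1]
tool_rot: [[0.162, -0.987, -0.0], [-0.987, -0.162, -0.0], [0.0, 0.0, -1.0]]
ft_force: [0.0, -0.4, -2.2]
grip_width: 23.6
grasp_force: 35.0
```

Call:
servo_tool(rows=[-1,0.03,0,0,0,-1,0.03,0,0,0,-1,0.03,0,0,0,-1,0.03,0,0,0,-1,0.03,0,0,0,-1,0.03,0,0,0,-1,0.03,0,0,0,-1,0,0,0,0])

```text
time: 37.4
position: [444.9, 14.6, 60.1]
tool_rot: [[0.162, -0.987, -0.0], [-0.987, -0.162, -0.0], [0.0, 0.0, -1.0]]
ft_force: [-0.4, -0.0, -1.7]
grip_width: 23.9
grasp_force: 35.0
```

```bash
python3 - <<'E'
from pin import *
jig();plan();pinaxis(30,70)
W=cloud("wrist")[1]
print("near plate",rect(W,400,520,-140,-80,86,96))
E
```

```text
jig x -0.3 y 190.2 z 60.1
at [444.9  14.6  60.1] yawY -170.7 w 23.9 F [-0.4 -0.  -1.7] t 37.4 j [ 23.  16. -36.   0. -37. -14.]
lateral at 0/190 (mm, tool y): [0.2 0.1] xmax 70.0 top z tool: [(35, np.float64(-12.5)), (45, np.float64(-12.5)), (55, np.float64(-12.5)), (65, np.float64(-12.6))]
near plate (array([463.7, -95.8]), array([83.8,  1.1]), 9.4, 592, np.float64(87.1))
```

Call:
servo_tool(rows=[-1,0.03,-0.002,0,0,-1,0.03,0,0,0,-1,0.03,0,0,0,-1,0.03,0,0,0,-1,0.03,0,0,0,-1,0.03,0,0,0,-1,0.03,0,0,0,-1,0,0,0,0])

```text
time: 38.3
position: [450.4, -16.4, 60.1]
tool_rot: [[0.162, -0.987, -0.0], [-0.987, -0.162, -0.0], [0.0, 0.0, -1.0]]
ft_force: [-0.2, -0.3, -1.9]
grip_width: 23.6
grasp_force: 35.0
```

Call:
servo_tool(rows=[-1,0.03,0,0,0,-1,0.03,0,0,0,-1,0.03,0,0,0,-1,0.03,0,0,0,-1,0.03,0,0,0,-1,0.03,0,0,0,-1,0.03,0,0,0,-1,0,0,0,0])

```text
time: 39.1
position: [455.5, -47.5, 60.1]
tool_rot: [[0.162, -0.987, 0.0], [-0.987, -0.162, -0.0], [0.0, -0.0, -1.0]]
ft_force: [0.2, -1.3, -3.1]
grip_width: 23.4
grasp_force: 35.0
```

```bash
python3 - <<'E'
from pin import *
jig();plan()
W=cloud("wrist")[1]
print("blanks",rect(W,440,525,-225,-120,82,90),"plates",rect(W,400,520,-140,-80,86,96),rect(W,400,560,-275,-225,86,96))
E
```

```text
jig x 0.1 y 127.2 z 60.1
at [455.5 -47.5  60.1] yawY -170.7 w 23.4 F [ 0.2 -1.3 -3.1] t 39.1 j [ 14.  18. -35.   0. -38.  -5.]
blanks (array([ 471.5, -145.1]), array([50.5, 27.6]), 9.5, 14688, np.float64(88.2)) plates (array([ 467.3, -119.8]), array([84.6, 48.8]), 9.1, 13318, np.float64(90.8)) (array([0., 0.]), array([0., 0.]), 0.0, 0, np.float64(nan))
  return _methods._mean(a, axis=axis, dtype=dtype,
  ret = ret.dtype.type(ret / rcount)
```

Call:
servo_tool(rows=[-1,0.02,0,0,0,-1,0.02,0,0,0,-1,0.02,0,0,0,-1,0,0,0,0])

```text
time: 39.55
position: [457.0, -56.1, 60.1]
tool_rot: [[0.162, -0.987, 0.0], [-0.987, -0.162, 0.0], [0.0, -0.0, -1.0]]
ft_force: [-0.3, 0.2, -2.3]
grip_width: 23.9
grasp_force: 35.0
```

Call:
servo_tool(rows=[-1,0.02,0,0,0,-1,0.02,0,0,0,-1,0.02,0,0,0,-1,0.02,0,0,0,-1,0,0,0,0])

```text
time: 40.05
position: [458.9, -68.1, 60.1]
tool_rot: [[0.162, -0.987, -0.0], [-0.987, -0.162, -0.0], [0.0, 0.0, -1.0]]
ft_force: [-0.6, 1.2, -2.2]
grip_width: 23.7
grasp_force: 35.0
```

Call:
servo_tool(rows=[-1,0.01,0,0,0,-1,0.01,0,0,0,-1,0.01,0,0,0,-1,0,0,0,0])

```text
time: 40.45
position: [459.6, -72.3, 60.1]
tool_rot: [[0.162, -0.987, 0.0], [-0.987, -0.162, -0.0], [0.0, -0.0, -1.0]]
ft_force: [0.4, -0.1, -2.8]
grip_width: 23.8
grasp_force: 35.0
```

```bash
python3 - <<'E'
from pin import *
jig();plan()
E
```

```text
jig x 0.1 y 102.0 z 60.1
at [459.6 -72.3  60.1] yawY -170.7 w 23.8 F [ 0.4 -0.1 -2.8] t 40.5 j [ 11.  18. -34.   0. -38.  -2.]
```

Call:
servo_tool(rows=[-1,0.01,0,0,0,-1,0.005,0,0,0,-1,0,0,0,0])

```text
time: 40.75
position: [459.9, -73.6, 60.1]
tool_rot: [[0.162, -0.987, 0.0], [-0.987, -0.162, 0.001], [-0.001, -0.0, -1.0]]
ft_force: [-1.8, 5.4, -0.2]
grip_width: 24.0
grasp_force: 35.0
```

Call:
servo_tool(rows=[-1,0.008,0,0,0,-1,0,0,0,0])

```text
time: 40.95
position: [459.9, -73.6, 60.1]
tool_rot: [[0.162, -0.987, 0.0], [-0.987, -0.162, 0.003], [-0.003, -0.0, -1.0]]
ft_force: [-3.7, 13.0, 1.4]
grip_width: 23.7
grasp_force: 35.0
```

Call:
servo_tool(rows=[-1,0.008,0,0,0,-1,0,0,0,0])

```text
time: 41.15
position: [459.9, -73.7, 60.1]
tool_rot: [[0.161, -0.987, -0.0], [-0.987, -0.161, 0.004], [-0.004, -0.001, -1.0]]
ft_force: [-4.8, 19.4, 2.9]
grip_width: 23.9
grasp_force: 35.0
```

Call:
servo_tool(rows=[-1,-0.012,0,0,0,-1,0,0,0,0,0,0,0,0,0,0,0,0,0,0,0,0,0,0,0,0,0,0,-0.1,0,0,0,0,-0.3,0,0,0,0,-0.3,0])

```text
time: 41.95
position: [459.3, -75.5, 165.8]
tool_rot: [[0.162, -0.987, -0.003], [-0.987, -0.162, -0.001], [0.001, 0.003, -1.0]]
ft_force: [0.9, 0.9, 0.1]
grip_width: 43.3
grasp_force: 0.0
```

Call:
servo_tool(rows=[-1,-0.2,0,-0.2,0,-1,0,0,0,0,-1,0,0,0,0])

```text
time: 42.25
position: [455.2, -45.2, 195.8]
tool_rot: [[0.163, -0.987, 0.002], [-0.987, -0.163, 0.001], [-0.0, -0.002, -1.0]]
ft_force: [0.2, 0.5, -0.4]
grip_width: 27.2
grasp_force: 0.0
```

```bash
python3 - <<'E'
from pin import *
f,W=cloud("wrist");save(f,"w8")
print("handle",rect(W,400,520,-98,-20,70,84),"near plate",rect(W,400,520,-118,-93,87,96))
print("blanks",rect(W,440,525,-225,-120,82,90.5))
for n in("side","scene"):
    A=cloud(n)[1];print("knob",n,rect(A,540,620,-330,-250,82,105))
plan((610,-230,180,None))
a=np.radians(9.35);print("pivot",476.1+130*np.sin(a),-173-130*np.cos(a),"knob0",476.1+130*np.sin(a)+80*np.cos(a),-173-130*np.cos(a)+80*np.sin(a))
E
```

```text
handle (array([459.6, -73. ]), array([24.1, 43.5]), 9.4, 1842, np.float64(75.2)) near plate (array([ 464.4, -102. ]), array([83.8, 11.6]), 9.5, 2094, np.float64(91.2))
blanks (array([ 474.4, -163.4]), array([50.5, 64.4]), 9.5, 8343, np.float64(88.1))
knob side (array([ 574.9, -288.2]), array([12., 20.]), 9.8, 48, np.float64(93.2))
knob scene (array([ 577.4, -290.1]), array([13.4, 15.9]), 87.2, 86, np.float64(94.1))
at [454.3 -45.9 193.9] yawY -170.7 w 15.1 F [-1.  -0.8  0.4] t 42.4 j [ 15.   7. -25.  -0. -59.  -5.]
shift 5 rows of [ 0.2758 -0.1651  0.018 ] | then turn 0 rows of 0.0
pivot 497.22044395949234 -301.2728609135773 knob0 576.1575891370784 -288.2756646308128
```

View pics/w8.png

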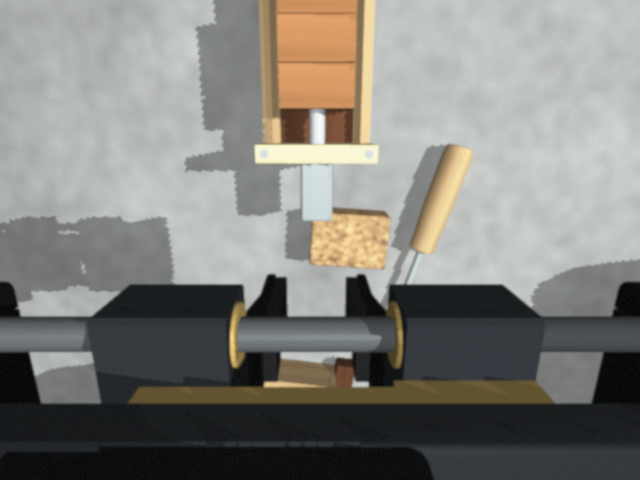

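Wrist view: handle at (316,190) is flush to the end plate at (316,153). The shaft enters the blanks at (316,125) and the cork is untouched. Now the lever.

Call:
servo_tool(rows=[-1,0.2854,-0.1076,0,0,-1,0.2854,-0.1076,0,0,-1,0.2854,-0.1076,0,0,-1,0.2854,-0.1076,0,0,-1,0.2854,-0.1076,0,0,-1,0,0,0,0,-1,0,0,0,0,-1,0,0,0,0])

```text
time: 43.2
position: [568.6, -243.1, 194.0]
tool_rot: [[0.162, -0.987, -0.002], [-0.987, -0.162, 0.001], [-0.001, 0.002, -1.0]]
ft_force: [-0.4, 0.0, 0.4]
grip_width: 0.4
grasp_force: 0.0
```

```bash
python3 - <<'E'
from pin import *
W=cloud("wrist")[1]
print("knob",rect(W,540,620,-330,-260,92,105));jig()
plan((568.8,-243.9,78,9.35))
E
```

```text
knob (array([ 576.1, -288.5]), array([13.4, 13.4]), 23.7, 341, np.float64(98.8))
jig x 80.2 y -83.8 z 194.6
at [ 568.8 -242.7  194.6] yawY -170.6 w 0.4 F [0.4 1.  0.1] t 43.2 j [ -8.  23.  -3.  -0. -65.  18.]
shift 3 rows of [2.800e-03 2.000e-04 2.592e-01] | then turn 1 rows of 0.0005
```

Call:
servo_tool(rows=[-1,0,0,0.2,0,-1,0,0,0.3,0,-1,0,0,0.2,0,-1,0,0,0.077,0,-1,0.08,0,0,0,-1,0.06,0,0,0,-1,0.04,0,0,0,-1,0,0,0,0])

```text
time: 44.05
position: [575.0, -271.4, 80.3]
tool_rot: [[0.161, -0.987, 0.003], [-0.987, -0.161, -0.001], [0.001, -0.003, -1.0]]
ft_force: [-0.0, -0.8, 0.1]
grip_width: 0.2
grasp_force: 0.0
```

Call:
servo_tool(rows=[-1,0.0538,-0.0083,0,0.0667,-1,0.0538,-0.0083,0,0.0667,-1,0.0538,-0.0083,0,0.0667,-1,0.0538,-0.0083,0,0.0667,-1,0.0538,-0.0083,0,0.0667,-1,0.0538,-0.0083,0,0.0667,-1,0,0,0,0])

```text
time: 44.75
position: [579.0, -318.7, 80.0]
tool_rot: [[-0.424, -0.906, 0.005], [-0.906, 0.424, -0.001], [-0.001, -0.005, -1.0]]
ft_force: [3.5, 2.6, 1.8]
grip_width: 0.8
grasp_force: 1.9
```

```bash
python3 - <<'E'
from pin import *
jig();plan()
p=np.array(observe()["position"])[:2];R=np.array(observe()["tool_rot"]);d=p-np.array([497.2,-301.3])
print("tool yaw",9.35-np.degrees(np.arctan2(R[1,1],R[0,1]))%180,"pivot in tool",R[:2,:2].T@(-d), "pred lever rad", np.radians(9.35)-np.arctan2(*(d+R[:2,0]*16.5)[::-1]))
E
```

```text
jig x 77.8 y -160.5 z 80.0
at [ 579.  -318.7   80. ] yawY 154.9 w 0.8 F [3.5 2.6 1.8] t 44.8 j [-15.  32.  -4.  -0. -53. -10.]
tool yaw -145.58024615780445 pivot in tool [18.88257925 81.43712901] pred lever rad 0.571482812549461
```

Call:
servo_tool(rows=[-1,0.0545,-0.0083,0,0.0667,-1,0.0545,-0.0083,0,0.0667,-1,0.0545,-0.0083,0,0.0667,-1,0.0545,-0.0083,0,0.0667,-1,0,0,0,0])

```text
time: 45.25
position: [566.2, -348.9, 80.1]
tool_rot: [[-0.742, -0.671, 0.008], [-0.671, 0.742, -0.002], [-0.004, -0.007, -1.0]]
ft_force: [6.2, 0.8, -0.7]
grip_width: 0.6
grasp_force: 2.6
```

Call:
servo_tool(rows=[-1,0.02,0,0,0,-1,0.01,0,0,0,-1,0,0,0,0])

```text
time: 45.55
position: [563.7, -351.2, 80.2]
tool_rot: [[-0.74, -0.673, 0.009], [-0.673, 0.74, -0.003], [-0.005, -0.008, -1.0]]
ft_force: [6.7, 0.1, -0.8]
grip_width: 0.3
grasp_force: 2.8
```

```bash
python3 - <<'E'
from pin import *
plan()
p=np.array(observe()["position"])[:2];R=np.array(observe()["tool_rot"]);d=p-np.array([497.2,-301.3])
print("pivot in tool",R[:2,:2].T@(-d), "pred lever rad", np.radians(9.35)-np.arctan2(*(d+R[:2,0]*16.5)[::-1]))
E
```

```text
at [ 563.7 -351.2   80.2] yawY 132.3 w 0.3 F [ 6.7  0.1 -0.8] t 45.5 j [-18.  32.  -4.  -0. -53. -30.]
pivot in tool [15.60817653 81.66817516] pred lever rad 1.0069480930250716
```

Call:
servo_tool(rows=[-1,0.015,0,0,0,-1,0,0,0,0])

```text
time: 45.75
position: [563.4, -351.5, 80.2]
tool_rot: [[-0.74, -0.673, 0.011], [-0.673, 0.74, -0.002], [-0.007, -0.009, -1.0]]
ft_force: [9.4, 4.9, -2.1]
grip_width: 0.4
grasp_force: 5.2
```

Call:
servo_tool(rows=[-1,0.015,0,0,0,-1,0,0,0,0])

```text
time: 45.95
position: [563.2, -351.8, 80.2]
tool_rot: [[-0.739, -0.673, 0.014], [-0.673, 0.74, -0.001], [-0.01, -0.01, -1.0]]
ft_force: [12.6, 9.0, -2.5]
grip_width: 0.3
grasp_force: 7.6
```

Call:
servo_tool(rows=[-1,0.01,0,0,0,-1,0,0,0,0])

```text
time: 46.15
position: [563.1, -352.0, 80.3]
tool_rot: [[-0.739, -0.673, 0.016], [-0.673, 0.739, -0.0], [-0.012, -0.011, -1.0]]
ft_force: [14.1, 11.4, -1.6]
grip_width: 0.2
grasp_force: 9.1
```

Call:
servo_tool(rows=[-1,-0.06,0,0,0,-1,-0.0527,0.0137,0,-0.0667,-1,-0.0527,0.0137,0,-0.0667,-1,-0.0527,0.0137,0,-0.0667,-1,-0.0527,0.0137,0,-0.0667,-1,-0.0527,0.0137,0,-0.0667,-1,-0.0527,0.0137,0,-0.0667,-1,-0.0527,0.0137,0,-0.0667])

```text
time: 46.95
position: [578.9, -294.3, 79.6]
tool_rot: [[-0.128, -0.992, 0.002], [-0.992, 0.128, -0.0], [0.0, -0.002, -1.0]]
ft_force: [1.0, 1.7, 1.5]
grip_width: 0.7
grasp_force: 1.2
```

Call:
servo_tool(rows=[-1,-0.0527,0.0137,0,-0.0667,-1,-0.0527,0.0137,0,-0.0667,-1,-0.0527,0.0137,0,-0.0667,-1,-0.12,0,0,0,-1,-0.02,0,-0.2,0,-1,0,0,-0.3,0,-1,0,0,-0.3,0,-1,0,0,0,0])

```text
time: 47.75
position: [572.5, -251.3, 206.8]
tool_rot: [[0.164, -0.986, 0.014], [-0.986, -0.164, -0.005], [0.007, -0.013, -1.0]]
ft_force: [-0.1, 0.4, 0.9]
grip_width: 0.3
grasp_force: 0.0
```

```bash
python3 - <<'E'
from top import *
plan()
f,W=cloud("wrist");fs,S=cloud("side");fc,A=cloud("scene")
print("knob w",rect(W,500,620,-380,-260,92,105));print("knob",rect(A,500,620,-380,-250,85,105))
print("tray",rect(S,380,560,70,390,33,60),rect(A,380,560,70,390,33,60))
print("handle",rect(S,400,520,-98,-20,70,84));print("blanks",rect(W,440,525,-225,-120,82,90.5))
save(fc,"scene9")
E
```

```text
at [ 572.5 -251.3  206.8] yawY -170.6 w 0.3 F [-0.1  0.4  0.9] t 47.8 j [ -9.  22.  -2.   0. -65.  18.]
knob w (array([ 575.9, -288.6]), array([12.9, 13.7]), 9.5, 301, np.float64(98.9))
knob (array([ 577.7, -289.7]), array([13.3, 15.3]), 44.4, 78, np.float64(95.7))
tray (array([475.8, 241.2]), array([142.1, 241.8]), 1.8, 1710, np.float64(38.3)) (array([476.8, 238. ]), array([148.8, 240. ]), 1.3, 1064, np.float64(37.9))
handle (array([465.2, -72.4]), array([77.8, 50.9]), 0.5, 299, np.float64(75.2))
blanks (array([0., 0.]), array([0., 0.]), 0.0, 0, np.float64(nan))
  return _methods._mean(a, axis=axis, dtype=dtype,
  ret = ret.dtype.type(ret / rcount)
```

View pics/scene9.png

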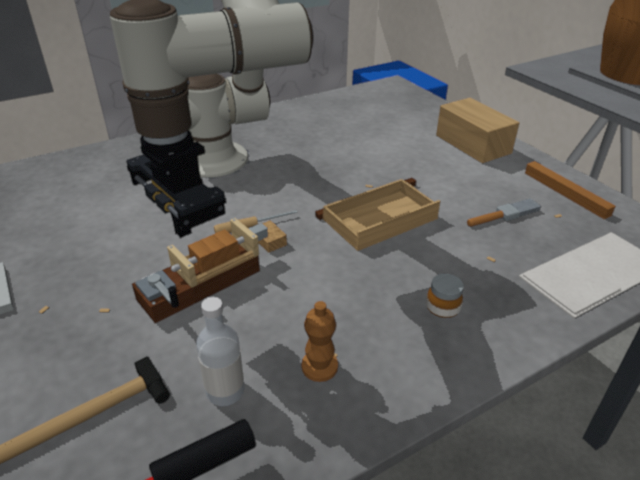

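Final scene: the blanks are pinned in the jig at (215,250), with the tip showing past the counter plate at (178,265). The lever is back at rest (knob at (173,295)), the tray is against the strip, and the bottle, maquette, jar and cork haven't moved.

```bash
python3 -c "
from bench import *
print(finish_job())"
```

```text
the job is handed in; nothing more can be done
None
```

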